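# Bed an oak hoop on its two stop screws and clamp it in the drilling nest

### The arm

A 6-joint arm with a two-finger parallel gripper is mounted at the origin on the work surface; the furniture and walls round the work are solid. World frame = base frame: x ahead of the robot, y to its left, z up, the work surface at z = 0. Lengths are in m, angles in degrees, forces in N, time in s.
With the tool pointing down it reaches from about 0.35 to 0.725 m from the base axis. Payload 6 kg.
Tool frame: the origin (TCP) lies between the finger pads; the fingertips stand 11 mm ahead of it and the grasp point (between the pads) lies 8 mm behind it; z points along the fingers, y is the direction in which the jaws open and shut (so a half turn about z gives the same grasp; the last joint's range is limited). The gripper opens to 85 mm and grips with 20 to 120 N. Pads are 22 mm wide; open, the fingers measure 114 mm over their backs; the gripper's body (76 mm by 85 mm) begins 54 mm behind the grasp point. The pads swing forward as they close: fully open they stand 13 mm farther back than shut.
Start: joints at [91.599, 2.303, 4.859, 0, -92.561, -19.12], TCP at [0.181, 0.572, 0.242] pointing down, gripper open.
Joint ranges: [-146.85, 146.85], [-73.84, 115.35], [-62.03, 85.46], [-188.31, 113.3], [-161.28, -10.13], [-171.36, 171.36]. Speed limits (degrees/s): [147.25, 147.25, 172.46, 180, 180, 180].

### API

Orientations are given as a 3x3 rotation matrix whose columns are the frame's x, y, z axes.
In Python, from station import * gives the robot as it stands.
- The arm moves only by the shell command python3 -m creep 'ROWS' [FORCE]. ROWS is JSON, a list of rows, each a list of 3 entries, a list of its own where there are three numbers: the closure in counts, from 0 (fully open) to 255 (shut), then the shift along the tool's x, y, z in m, then the turn about the tool's z in rad. A call has 1 to 10 rows; each row is the pose to reach, as a shift and turn from the pose commanded when the call began, along the tool's axes at that moment; what a row does not reach only later rows make up. A row lasts 1/10 s, in which the tool goes at most 50 mm and 8.59 degrees, less where a joint would pass 70% of its speed; a pose out of reach is approached as far as the arm can. A call with a gripper value outside its range is refused whole. The fingers move at their own pace and stop on an object; FORCE is the grip in N (left out, the last holds). Time passes only in rows, so rows that repeat a pose let the fingers close. It gives the time, the measured TCP pose, the force and the opening at its end, in the units of the state.
- observe(): the state, without advancing time (a new reading comes with each control period).
- camera(name): name is "scene" or "top" or "wrist"; returns a dict with "pixels" (384x512x3 uint8, blue, green, red), "range_z" (384x512 float32, m along the optical axis (not along the pixel's ray), 0 where there is no reading), "vertical_fov" (degrees; the focal length in pixels is half the picture's height over the tangent of half this angle, whatever the lens; pixels are square), "cx", "cy" (the principal point, pixels), "dist_coeffs" ([k1, k2, p1, p2, k3] as OpenCV has them; the pictures are not rectified), "view" (4x4, takes a point from world to camera coordinates). Camera axes: x right, y down, z forward; pixel columns grow to the right and rows downward; lengths in m; the calibration is good to about 2 mm. A picture is of the moment at which its call begins.
- job_done(): hands the job in, once; it reports no verdict.
The state is a dict: "t": time; "joints": joint angles; "dq": joint speeds; "joint_torque": joint torques, N m; "tool_pos": TCP position; "tcp_rot": TCP orientation; "ft_force": force on the tool from outside, world axes, zero at the start; "wrist_torque": the same for the moment, N m; "grip_width": finger opening in m.
Only numpy, scipy, OpenCV 4.12 (cv2) and the standard library are available. Lean on these libraries where they do the work, as an engineer would, in place of code of your own. Each camera call takes 0.05 s, during which the arm holds its last target.

### The job

Lay the oak hoop that lies to the right of the plywood drilling nest flat in the nest and, with the clamp still open, nudge it gently home and lean on it lightly for a moment so that it bears on both stop screws. Then swing the clamp lever all the way over centre, so that its sprung roller holds the hoop on both screws, and let go. Do not mark the oak by forcing it, and leave the other things on the bench where they are.

Things in the scene. Friction and masses are not known exactly. Their poses are not given: they have to be found in the camera images.
- oak_hoop: Plain brown oak hoop: outer diameter 122 mm, wall 10 mm thick, 28 mm high, about 90 g, lying flat to the right of the nest (not the one at the far right end of the bench). Origin at the centre of its underside, z along its axis. Its wall can be taken from above, one finger inside, one outside. Its finished face is marked if pressed on a steel screw or roller with more than 5 N.
- nest: Drilling nest: plywood plate 253 x 176 mm screwed to the bench, top 12 mm above it. Origin on bench level at the nest centre, where the hoop's centre lies if both screws are at middle setting. x: nest axis, from clamp to stops; y across. Plate: x -139 to +114, y -88 to +88 mm. A drill-bush block stands on the axis between the stops, nose at x = 72 mm; fixed parts rise to 45 mm above the bench.
- stop_a: Aluminium block 24 x 26 x 32 mm on the plate, +42 degrees from the nest axis; a 10 mm steel stop screw through it points at the nest centre, 26 mm above the bench. Origin under the block, 89 mm from the nest centre; -x points there. The screw was set by hand and locked: its tip stands 23 to 33 mm from the origin (middle 28) and is not measured, so contact must be felt. It does not give.
- stop_b: The same block and screw at -42 degrees from the nest axis, its screw set separately: tip also 23 to 33 mm from the block's origin towards the nest centre, not measured.
- clamp_lever (a joint): Angle of the clamp lever, rad: 0 to 0.2 at the start (open, roller well clear of the hoop), 1.36 on dead centre (roller towards the nest centre), 1.45 fully over, at its stop. It grows clockwise seen from above. The roller meets a seated hoop at 0.8 to 1.2, resists up to dead centre, then snaps over and holds; short of dead centre it springs back.
- clamp_knob (a point): Middle of the upright black knob at the lever's handle end, 48 mm above the bench and 75 mm from the pivot: 20 mm in diameter, 24 mm high (36 to 60 mm above the bench), standing on the lever bar, whose top is 30 mm above the bench. Seen from the pivot the knob is opposite the roller.
- birch_disc: Birch disc, 68 mm across, 10 mm thick, a bystander. Origin at the centre of its underside.
- clock_movement: Square black clock movement, 56 x 56 mm, with a short brass shaft, a bystander. Origin at the centre of its underside.
- clamp: Steel foot of the clamp on the plate, 44 x 44 mm, carrying the lever. Origin on the plate under the lever's upright pivot, on the nest axis at nest x = -112 mm. At the lever's front end, a 16 mm roller on a sprung plunger (18 mm travel, 1.5 to 4 N), its far side 60 mm from the pivot, 26 mm above the bench; the handle with the knob is at the other end.
There are look-alikes about, which are no part of the job. What is shaped like the oak_hoop but black is not meant.

How it is judged:
By the outcome, as a careful person would: the job done as asked, in the order asked, and still so for the second after the job is handed in, with the robot touching nothing.
It also fails if it takes over 72 s, if anything falls off the work surface, if the arm or the gripper's body presses on something with over 40 N, if the wrist force passes 120 N, or if a joint passes its speed limit or range.

## Working session

There is one attempt and no reset: what is moved stays moved. The work goes in short steps, Python scripts to look and compute and a shell command to move; the robot and the scene stay as the last step left them, time stands still between calls to the robot, and variables do not carry over. Pictures are saved under pics/ and viewed, and the job is handed in when it is done.

```bash
ls; mkdir -p pics; cat > h.py <<'E'
from station import *
import numpy as np, cv2
def K(c):
    f=384/2/np.tan(np.radians(c["vertical_fov"])/2)
    return np.array([[f,0,c["cx"]],[0,f,c["cy"]],[0,0,1]])
def ray_z(c,uv,z):
    uv=np.array(uv,float).reshape(-1,1,2)
    n=cv2.undistortPoints(uv,K(c),np.array(c["dist_coeffs"]))[:,0]
    V=np.array(c["view"]);R=V[:3,:3];t=V[:3,3]
    o=-R.T@t; d=np.c_[n,np.ones(len(n))]@R
    s=(z-o[2])/d[:,2]
    return o+d*s[:,None]
def proj(c,P):
    V=np.array(c["view"]);r=cv2.Rodrigues(V[:3,:3])[0]
    return cv2.projectPoints(np.array(P,float).reshape(-1,1,3),r,V[:3,3],K(c),np.array(c["dist_coeffs"]))[0][:,0]
def save(name,img): cv2.imwrite("pics/"+name+".png",img)
E
python3 - <<'E'
from h import *
import pickle
o=observe();print(o)
for n in ["scene","top","wrist"]:
    c=camera(n);pickle.dump(c,open(n+"0.pkl","wb"));save(n+"0",cv2.resize(c["pixels"],(768,576),interpolation=cv2.INTER_CUBIC))
    print(n,c["vertical_fov"],c["cx"],c["cy"],c["dist_coeffs"],np.round(c["view"],3).tolist())
E
```

```text
pics
{'t': 0.0, 'joints': array([ 9.15988373e+01,  2.33996695e+00,  4.80187096e+00, -2.70286559e-02,
       -9.25612651e+01, -1.91213390e+01]), 'dq': array([-0.06261482,  0.03016671,  0.10984365, -0.01773858, -0.0038114 ,
        0.08197555]), 'joint_torque': array([ 1.11313666e-04, -3.68207252e+01,  3.47419810e+01,  6.93258092e+00,
       -5.44173017e-03,  5.82386299e-07]), 'tool_pos': array([0.18045526, 0.57189773, 0.24125993]), 'tcp_rot': array([[ 9.53605031e-01, -3.01060236e-01, -4.22698253e-04],
       [-3.01060508e-01, -9.53603439e-01, -1.74665603e-03],
       [ 1.22762170e-04,  1.79287773e-03, -9.99998385e-01]]), 'ft_force': array([ 0.82429062, -0.40972336,  0.35801901]), 'wrist_torque': array([-0.00911458, -0.04154983, -0.05242461]), 'grip_width': 0.08556636341922821}
scene 57.46570197169997 259.551216710032 192.8476052332834 [-0.02609882  0.          0.          0.          0.        ] [[0.861, -0.508, -0.006, -0.476], [-0.387, -0.648, -0.656, 0.156], [0.329, 0.567, -0.755, 1.115], [0.0, 0.0, 0.0, 1.0]]
top 51.52552108021377 251.47053341739397 187.5813436540347 [-0.13883226  0.          0.          0.          0.        ] [[0.01, -1.0, 0.01, -0.098], [-0.985, -0.011, -0.17, 0.467], [0.17, -0.008, -0.985, 1.259], [0.0, 0.0, 0.0, 1.0]]
wrist 67.71694950654816 257.59054911774547 185.59641384647244 [0.00341393 0.         0.         0.         0.        ] [[-0.301, -0.954, 0.001, 0.6], [-0.917, 0.289, 0.275, -0.035], [-0.263, 0.082, -0.961, 0.377], [0.0, 0.0, 0.0, 1.0]]
```

View pics/scene0.png

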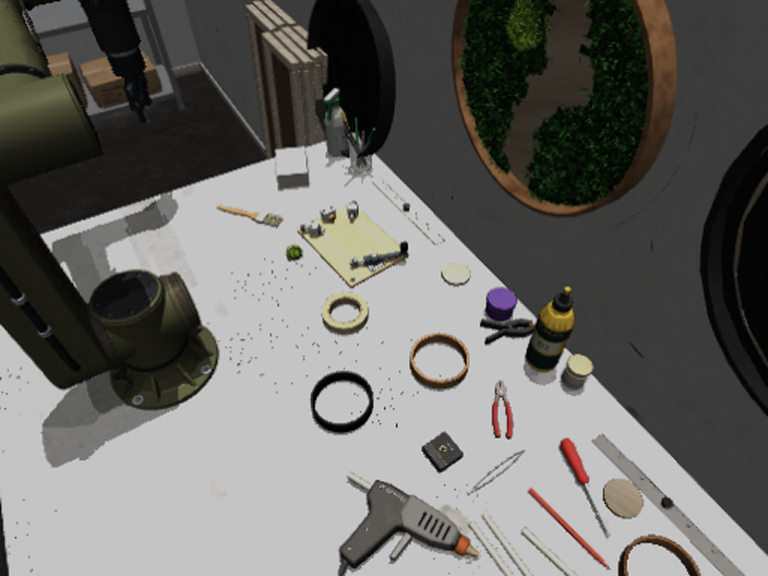

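View pics/top0.png

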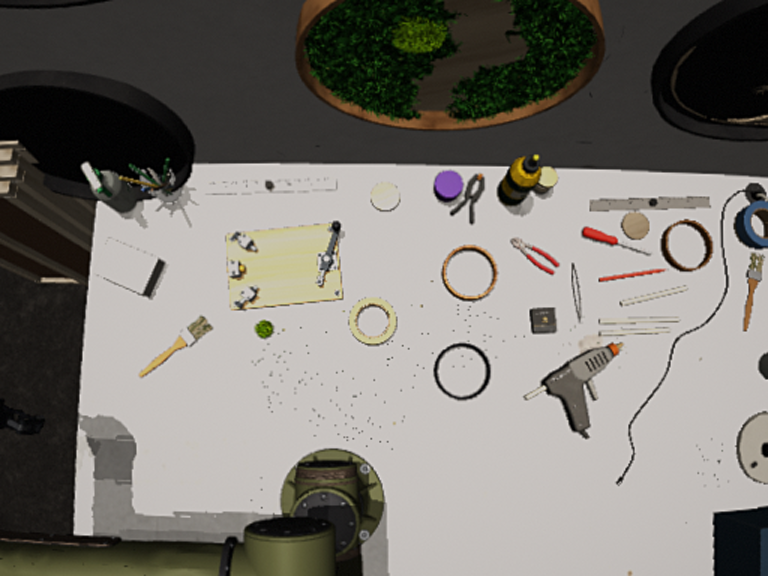

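View pics/wrist0.png

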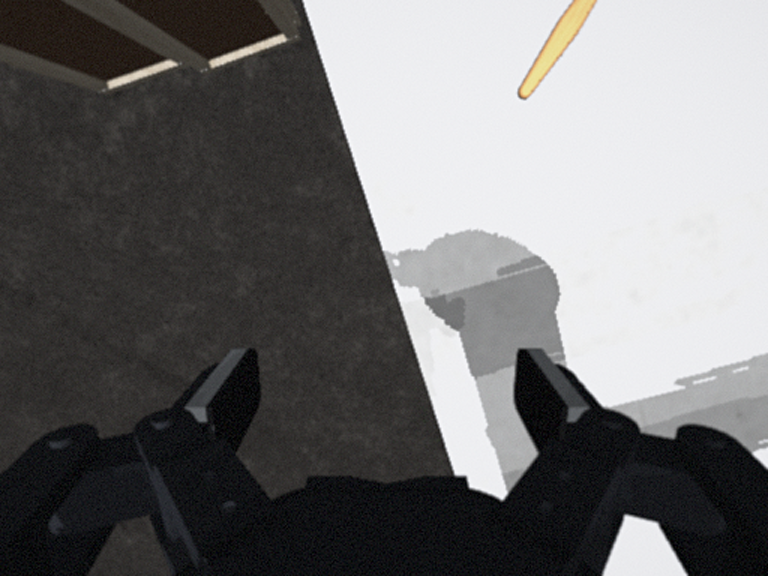

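The top view at 768 px shows four hoop-like things:
- A brown hoop at (470,272).
- A black hoop at (462,371).
- A cream tape roll at (373,321).
- A brown hoop at the far right, (687,245).

By the description, the target is the one at (470,272). The nest is at (285,265), with the stops at its left end and the lever at right (328,250), knob at (336,227). Next I'll crop in close.

```bash
python3 - <<'E'
from h import *
import pickle
c=pickle.load(open("top0.pkl","rb"));p=c["pixels"]
save("nestcrop",cv2.resize(p[140:215,145:235],None,fx=8,fy=8,interpolation=cv2.INTER_CUBIC))
save("hoopcrop",cv2.resize(p[155:210,285:345],None,fx=8,fy=8,interpolation=cv2.INTER_CUBIC))
# hoop rim: brown mask by range
V=np.array(c["view"])
h,w=p.shape[:2]
uv=np.stack(np.meshgrid(np.arange(w),np.arange(h)),-1).reshape(-1,1,2).astype(float)
n=cv2.undistortPoints(uv,K(c),np.array(c["dist_coeffs"]))[:,0]
z=c["range_z"].reshape(-1);X=np.c_[n,np.ones(len(n))]*z[:,None]
W=((X-V[:3,3])@V[:3,:3]).reshape(h,w,3)
np.save("Wtop.npy",W)
sub=W[155:210,285:345].reshape(-1,3);print(np.percentile(sub[:,2],[5,50,95]))
m=sub[(sub[:,2]>0.02)&(sub[:,2]<.04)];print(len(m))
from scipy.optimize import least_squares
r=least_squares(lambda q:np.hypot(m[:,0]-q[0],m[:,1]-q[1])-q[2],[m[:,0].mean(),m[:,1].mean(),.056],loss='soft_l1',f_scale=.003);print(r.x, m[:,2].mean())
E
```

```text
[-0.00382181  0.00096069  0.02592468]
226
[ 0.49561945 -0.2983004   0.05826226] 0.027032981939665055
```

View pics/nestcrop.png

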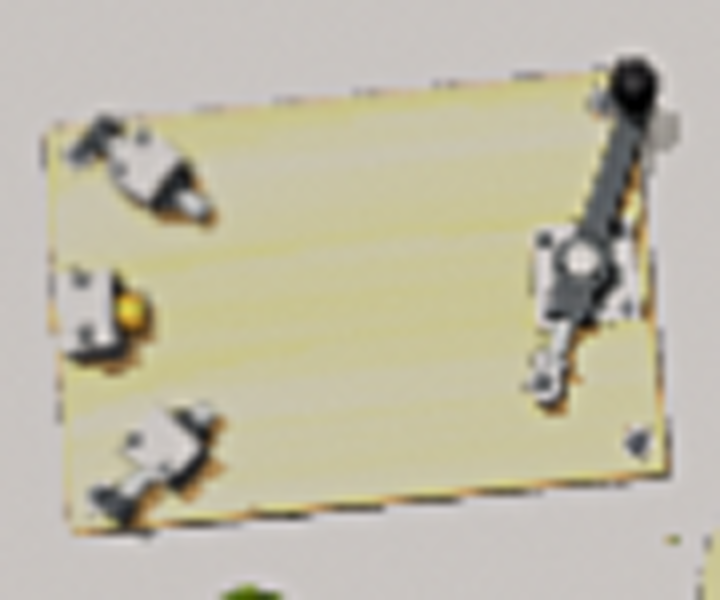

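View pics/hoopcrop.png

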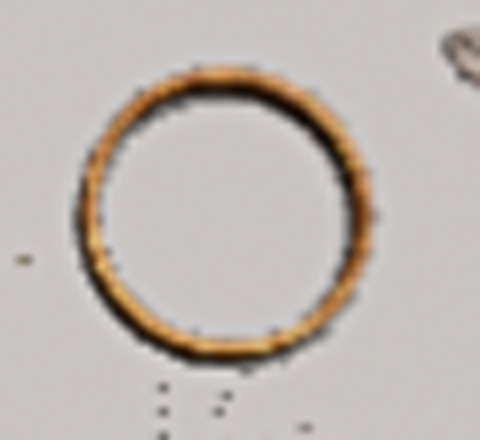

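The crop confirms a plain brown hoop, centred at about (225,212) in the crop. The nest crop shows the stop screws at left pointing inward, the drill bush in the middle, and the clamp pivot at (583,258) with its knob at (633,82) and roller at (548,385). Next I'll work out the poses.

```bash
python3 - <<'E'
from h import *
import pickle
c=pickle.load(open("top0.pkl","rb"));W=np.load("Wtop.npy")
def cr(x,y): return (145+x/8-.5,140+y/8-.5)
P=ray_z(c,[cr(50,128),cr(640,68),cr(667,468),cr(72,530)],.012)
print("corners",P.round(4)); 
for i in range(4):print(np.linalg.norm(P[i]-P[(i+1)%4]).round(4))
# fit: nest corners: TL=(114,-88) TR=(-139,-88) BR=(-139,88) BL=(114,88)
N=np.array([[114,-88],[-139,-88],[-139,88],[114,88]])/1e3
a=N-N.mean(0);b=P[:,:2]-P[:,:2].mean(0)
th=np.arctan2((a[:,0]*b[:,1]-a[:,1]*b[:,0]).sum(),(a*b).sum())
R=np.array([[np.cos(th),-np.sin(th)],[np.sin(th),np.cos(th)]])
o=P[:,:2].mean(0)-R@N.mean(0);print("nest",o,np.degrees(th)); print("resid",(P[:,:2]-(N@R.T+o)).round(4).tolist())
kn=ray_z(c,[cr(633,80)],.060)[0];pv=ray_z(c,[cr(583,258)],.035)[0]
print("knob",kn,"pivot",pv,"pred pivot",o+R@[-.112,0])
k=R.T@(kn[:2]-o)-[-.112,0];print("knob rel pivot nest",k,np.linalg.norm(k))
ang=np.arctan2(-k[1],-k[0]);print("roller dir from axis",ang,"lever", 1.36-ang)
for nm,nz in [("plate",(.03,0)),]:
    q=proj(c,[*(o+R@nz),.012])[0];print(q,W[int(q[1]),int(q[0])])
# tape roll heights
m=W[195:235,228:270].reshape(-1,3);m=m[m[:,2]>.008];print("tape",m.min(0),m.max(0),m.mean(0),np.median(m[:,2]))
q=proj(c,[.4956,-.2983,0])
print([observe()["ft_force"].round(2) for _ in range(3)])
E
```

```text
corners [[ 5.803e-01  2.513e-01  1.200e-02]
 [ 6.088e-01 -2.000e-04  1.200e-02]
 [ 4.372e-01 -1.520e-02  1.200e-02]
 [ 4.080e-01  2.327e-01  1.200e-02]]
0.2532
0.1722
0.2496
0.1733
nest [0.50723852 0.12956094] 96.26415368517449
resid [[-0.0019, -0.0011], [-0.0011, -0.0012], [0.0023, 0.003], [0.0007, -0.0006]]
knob [ 5.90456180e-01 -4.96858265e-04  6.00000000e-02] pivot [0.52107379 0.02004464 0.035     ] pred pivot [0.51945911 0.01822964]
knob rel pivot nest [-0.02636135 -0.06852988] 0.07342523712701152
roller dir from axis 1.2035753627445662 lever 0.15642463725543387
[176.43842537 177.73186837] [0.50594131 0.16049095 0.01461794]
tape [ 0.24797012 -0.13514659  0.00802057] [ 0.44426529 -0.01541312  1.32084335] [ 0.38379972 -0.08224865  0.04288011] 0.023535551333670475
[array([ 0.92,  1.06, -0.86]), array([ 0.92,  1.06, -0.86]), array([ 0.92,  1.06, -0.86])]
```

```bash
cat >> h.py <<'E'
O=np.array([.5072,.1296]);TH=np.radians(96.26)
RN=np.array([[np.cos(TH),-np.sin(TH)],[np.sin(TH),np.cos(TH)]])
def nest(x,y): return O+RN@np.array([x,y])
def st():
    o=observe();R=o["tcp_rot"];return o,R,np.degrees(np.arctan2(R[1,0],R[0,0]))
def go(xyz,psi):
    o,R,p=st();d=R.T@(np.array(xyz)-o["tool_pos"]);t=np.radians((p-psi+180)%360-180)
    F=RN.T@o["ft_force"][:2]
    print("t",o["t"],"pos",o["tool_pos"].round(4),"psi",p.round(2),"w",round(o["grip_width"],4),"f",o["ft_force"].round(2),"Fnest",F.round(2))
    print("shift",d.round(4),"dist",np.linalg.norm(d).round(4),"turn",round(t,4))
E
python3 -c "
from h import *
go([.40,.13,.27],6.3)"
```

```text
t 0.15 pos [0.1805 0.572  0.2415] psi -17.52 w 0.0852 f [ 0.92  1.06 -0.86] Fnest [ 0.95 -1.03]
shift [ 0.3424  0.3554 -0.0279] dist 0.4943 turn -0.4158
```

```bash
python3 -m creep '[[0,[0.034,0.035,-0.003],-0.04],[0,[0.068,0.07,-0.006],-0.08],[0,[0.102,0.106,-0.009],-0.13],[0,[0.136,0.142,-0.012],-0.17],[0,[0.17,0.177,-0.014],-0.21],[0,[0.205,0.213,-0.017],-0.25],[0,[0.24,0.249,-0.02],-0.29],[0,[0.274,0.284,-0.023],-0.33],[0,[0.308,0.32,-0.026],-0.37],[0,[0.342,0.355,-0.028],-0.415]]' 25
python3 -c "
from h import *
go([.40,.13,.27],6.3)
c=camera('wrist');import pickle;pickle.dump(c,open('wrist1.pkl','wb'));save('wrist1',cv2.resize(c['pixels'],(768,576),interpolation=cv2.INTER_CUBIC))
"
```

```text
t: 1.15
tool_pos: [0.4001, 0.1287, 0.2707]
tcp_rot: [[0.994, 0.111, 0.001], [0.111, -0.994, 0.001], [0.001, -0.001, -1.0]]
ft_force: [0.7, 1.2, 0.9]
grip_width: 0.0855
t 1.15 pos [0.4001 0.1287 0.2707] psi 6.39 w 0.0855 f [0.74 1.19 0.86] Fnest [ 1.1  -0.87]
shift [ 0.     -0.0013  0.0007] dist 0.0015 turn 0.0016
```

View pics/wrist1.png

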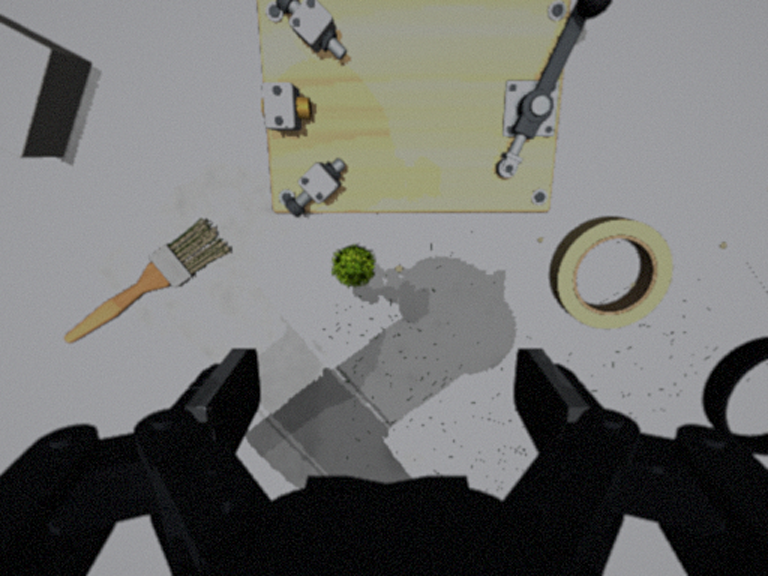

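The wrist view shows the nest with plate corners at (274,212) and (550,212), the bush at (305,107), the pivot at (539,105), and the roller at (508,165). A plant ball sits at (354,265). I'll compare the nest pose against this view and then go to the hoop.

```bash
python3 - <<'E'
from h import *
import pickle
c=pickle.load(open("wrist1.pkl","rb"))
P=ray_z(c,np.array([[274,211.5],[550.5,211.5]])/1.5-.17,.012)
print(P, np.degrees(np.arctan2(*(P[0]-P[1])[[1,0]])),np.linalg.norm(P[0]-P[1]))
print("my corners",nest(.114,.088),nest(-.139,.088))
pv=ray_z(c,np.array([[539,105]])/1.5-.17,.036);print(pv,nest(-.112,0))
# screw tips approx: A (343,165), B(343,54)
for n,q in [("a",(344,164)),("b",(345,54)),("bush",(312,107))]:
    p=ray_z(c,np.array([q])/1.5-.17,.031 if n!="bush" else .045)[0];v=RN.T@(p[:2]-O);print(n,v,np.hypot(*v),np.degrees(np.arctan2(v[1],v[0])))
d=nest(0,0)-O
h=np.array([.4956,-.2983]);g=h-RN[:,0]*.056;print("grip",g)
go([*g,.2],6.3)
E
```

```text
[[ 0.4106506   0.23305972  0.012     ]
 [ 0.43850845 -0.01481784  0.012     ]] 96.41231046565271 0.24943805230209143
my corners [0.40729411 0.2333247 ] [ 0.43488133 -0.01816674]
[[0.52187413 0.02171772 0.036     ]] [0.51941252 0.01826782]
a [0.04729297 0.04276383] 0.06376025643137928 42.12090594110855
b [ 0.04444424 -0.04008536] 0.05985087074076659 -42.04807912997971
bush [ 6.96495592e-02 -3.74036304e-05] 0.06964956926817163 -0.030769325406226945
grip [ 0.50170626 -0.35396609]
t 1.2 pos [0.4023 0.1231 0.2713] psi 6.21 w 0.0855 f [-0.56 -2.05  0.79] Fnest [-1.98  0.78]
shift [0.0471 0.4849 0.0722] dist 0.4925 turn -0.0016
```

```bash
sed -i 's/^O=.*;TH=.*/O=np.array([.5086,.1305]);TH=np.radians(96.3)/' h.py
python3 -m creep '[[40,[0.005,0.045,0.003],0],[80,[0.01,0.09,0.006],0],[120,[0.014,0.137,0.01],0],[145,[0.019,0.184,0.015],0],[145,[0.024,0.232,0.025],0],[145,[0.028,0.28,0.035],0],[145,[0.033,0.328,0.045],0],[145,[0.038,0.376,0.055],0],[145,[0.042,0.424,0.063],0],[145,[0.046,0.468,0.07],0]]' 25
python3 -m creep '[[145,[0.001,0.012,0.002],0],[145,[0.001,0.012,0.002],0],[145,[0.001,0.012,0.002],0]]'
python3 -c "
from h import *
c=camera('wrist');import pickle;pickle.dump(c,open('wrist2.pkl','wb'));save('wrist2',cv2.resize(c['pixels'],(768,576),interpolation=cv2.INTER_CUBIC))
go([.5017,-.354,.2],6.3)
"
```

```text
t: 2.2
tool_pos: [0.4964, -0.3317, 0.1992]
tcp_rot: [[0.994, 0.108, -0.001], [0.108, -0.994, 0.0], [-0.001, -0.0, -1.0]]
ft_force: [1.1, 0.5, 1.2]
grip_width: 0.0368
t: 2.5
tool_pos: [0.4988, -0.341, 0.1982]
tcp_rot: [[0.994, 0.109, -0.0], [0.109, -0.994, 0.0], [-0.0, -0.0, -1.0]]
ft_force: [-0.3, -0.1, 0.8]
grip_width: 0.0373
t 2.55 pos [ 0.499  -0.3406  0.1988] psi 6.3 w 0.0369 f [ 0.46 -0.44  0.9 ] Fnest [-0.48 -0.41]
shift [ 0.0012  0.0136 -0.0012] dist 0.0137 turn -0.0001
```

View pics/wrist2.png

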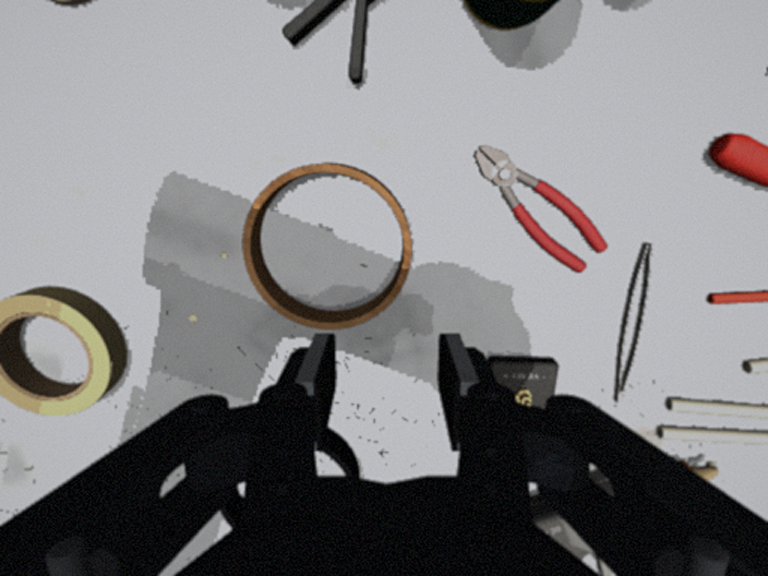

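The wrist view shows the brown hoop with its rim spanning x 245–412 and y 163–328. The pliers start at x≈475, clear of the outer finger's path. The clock movement at (523,375) is nearer the tool. I'll refit the hoop centre.

```bash
python3 - <<'E'
from h import *
import pickle
from scipy.optimize import least_squares
c=pickle.load(open("wrist2.pkl","rb"));p=c["pixels"]
hsv=cv2.cvtColor(p,cv2.COLOR_BGR2HSV)
roi=np.zeros(p.shape[:2],bool);roi[100:225,155:285]=1
V=np.array(c["view"]);h,w=p.shape[:2]
uv=np.stack(np.meshgrid(np.arange(w),np.arange(h)),-1).reshape(-1,1,2).astype(float)
n=cv2.undistortPoints(uv,K(c),np.array(c["dist_coeffs"]))[:,0]
z=c["range_z"].reshape(-1);W=((np.c_[n,np.ones(len(n))]*z[:,None]-V[:3,3])@V[:3,:3]).reshape(h,w,3)
m=W[roi&(W[...,2]>.024)&(W[...,2]<.036)];print(len(m),m.mean(0),np.median(m[:,2]))
r=least_squares(lambda q:np.hypot(m[:,0]-q[0],m[:,1]-q[1])-q[2],[.4956,-.298,.056],loss='soft_l1',f_scale=.003);print(r.x)
q=W[180:250,325:375].reshape(-1,3);q=q[(q[:,2]>.006)&(q[:,2]<.04)];print("clock",q.min(0),q.max(0))
g=r.x[:2]-RN[:,0]*.056;print("grip",g);go([*g,.06],6.3)
E
```

```text
1929 [ 0.50194641 -0.2960676   0.02655913] 0.02659626963510965
[ 0.49894113 -0.29725934  0.05767732]
clock [ 0.40837079 -0.48891153  0.00630915] [ 0.42352753 -0.43359912  0.01626141]
grip [ 0.50508625 -0.35292116]
t 2.55 pos [ 0.499  -0.3406  0.1988] psi 6.3 w 0.0369 f [ 0.46 -0.44  0.9 ] Fnest [-0.48 -0.41]
shift [0.0046 0.0129 0.1388] dist 0.1395 turn -0.0001
```

```bash
python3 -m creep '[[145,[0.001,0.003,0.03],0],[145,[0.002,0.006,0.06],0],[145,[0.003,0.009,0.09],0],[145,[0.004,0.012,0.115],0],[145,[0.004,0.013,0.13],0],[145,[0.004,0.013,0.139],0],[145,[0.004,0.013,0.139],0],[145,[0.004,0.013,0.139],0]]'
python3 -c "
from h import *
go([.504,-.353,.0155],6.3)
c=camera('wrist');save('wrist3',cv2.resize(c['pixels'],(768,576),interpolation=cv2.INTER_CUBIC))
"
```

```text
t: 3.35
tool_pos: [0.505, -0.3539, 0.061]
tcp_rot: [[0.994, 0.11, 0.002], [0.11, -0.994, -0.001], [0.002, 0.001, -1.0]]
ft_force: [-0.7, 0.2, -0.2]
grip_width: 0.0368
t 3.35 pos [ 0.505  -0.3539  0.061 ] psi 6.29 w 0.0368 f [-0.69  0.18 -0.18] Fnest [0.25 0.67]
shift [-0.001  -0.0011  0.0455] dist 0.0455 turn -0.0001
```

View pics/wrist3.png

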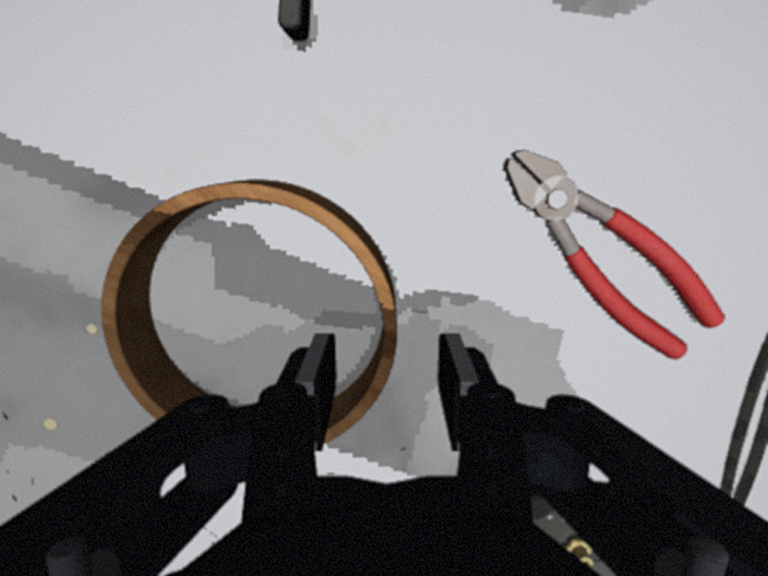

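The hoop's near wall at (385,330) lies between the pads (335–440) and will be centred after the descent. The clock at (575,550) is clear. I'll descend, close and lift.

```bash
python3 -m creep '[[145,[-0.001,-0.001,0.015],0],[145,[-0.001,-0.001,0.028],0],[145,[-0.001,-0.001,0.038],0],[145,[-0.001,-0.001,0.0455],0],[145,[-0.001,-0.001,0.0455],0],[145,[-0.001,-0.001,0.0455],0]]'
python3 -m creep '[[190,[0,0,0],0],[255,[0,0,0],0],[255,[0,0,0],0],[255,[0,0,0],0],[255,[0,0,0],0]]' 30
python3 -c "
from h import *
go([.504,-.353,.0155],6.3)
c=camera('wrist');save('wrist4',cv2.resize(c['pixels'],(768,576),interpolation=cv2.INTER_CUBIC))
"
```

```text
t: 4.0
tool_pos: [0.5032, -0.3531, 0.0139]
tcp_rot: [[0.994, 0.109, -0.0], [0.109, -0.994, -0.0], [-0.0, 0.0, -1.0]]
ft_force: [0.1, -0.4, 0.2]
grip_width: 0.0367
t: 4.5
tool_pos: [0.5036, -0.3532, 0.0144]
tcp_rot: [[0.994, 0.109, 0.001], [0.109, -0.994, -0.001], [0.001, 0.001, -1.0]]
ft_force: [-1.1, 0.5, 1.6]
grip_width: 0.007
t 4.5 pos [ 0.5036 -0.3532  0.0144] psi 6.27 w 0.007 f [-1.1   0.53  1.55] Fnest [0.65 1.03]
shift [ 0.0005 -0.0001 -0.0011] dist 0.0012 turn -0.0006
```

View pics/wrist4.png

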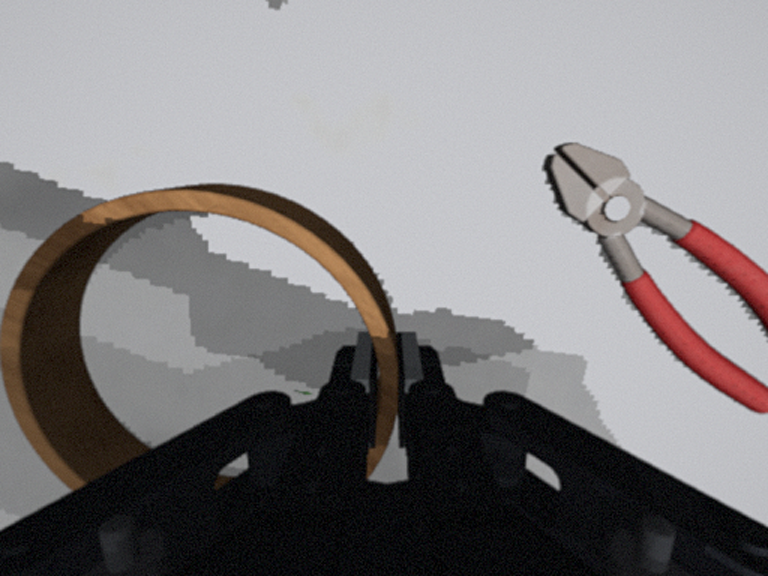

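```bash
python3 -m creep '[[255,[0,0,0],0],[255,[0,0,-0.01],0],[255,[0,0,-0.03],0],[255,[0,0,-0.06],0],[255,[0,0,-0.09],0],[255,[0,0,-0.09],0],[255,[0,0,-0.09],0]]'
python3 -c "
from h import *
g=nest(-.012-.056,0)
go([*g,.105],6.3)
c=camera('wrist');save('wrist5',cv2.resize(c['pixels'],(768,576),interpolation=cv2.INTER_CUBIC))
"
```

```text
t: 5.25
tool_pos: [0.5033, -0.3528, 0.1046]
tcp_rot: [[0.994, 0.109, 0.001], [0.109, -0.994, 0.0], [0.001, 0.0, -1.0]]
ft_force: [-1.8, -0.1, -1.5]
grip_width: 0.007
t 5.25 pos [ 0.5033 -0.3528  0.1046] psi 6.25 w 0.007 f [-1.79 -0.11 -1.54] Fnest [0.08 1.79]
shift [ 5.790e-02 -4.119e-01 -3.000e-04] dist 0.416 turn -0.0009
```

View pics/wrist5.png

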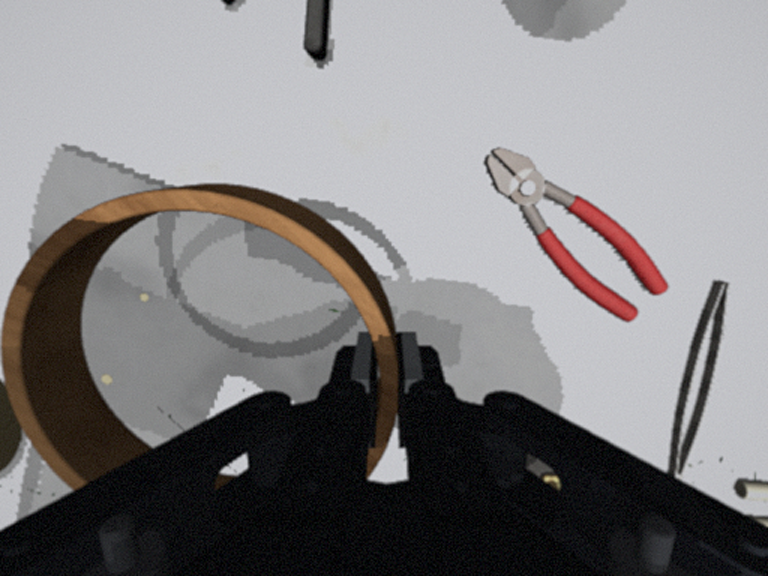

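```bash
python3 -m creep '[[255,[0.003,-0.02,-0.002],0],[255,[0.009,-0.06,-0.003],0],[255,[0.015,-0.105,-0.003],0],[255,[0.021,-0.15,-0.003],0],[255,[0.028,-0.198,-0.003],0],[255,[0.035,-0.246,-0.003],0],[255,[0.042,-0.294,-0.002],0],[255,[0.048,-0.34,-0.001],0],[255,[0.053,-0.378,0],0],[255,[0.057,-0.402,0],0]]'
python3 -m creep '[[255,[0.001,-0.01,0],0],[255,[0.001,-0.01,0],0],[255,[0.001,-0.01,0],0],[255,[0.001,-0.01,0],0]]'
python3 - <<'E'
from h import *
import pickle
from scipy.optimize import least_squares
g=nest(-.012-.056,0)
go([*g,.105],6.3)
for nm in ['wrist','top']:
    c=camera(nm);p=c["pixels"];pickle.dump(c,open(nm+'6.pkl','wb'))
    V=np.array(c["view"]);h,w=p.shape[:2]
    uv=np.stack(np.meshgrid(np.arange(w),np.arange(h)),-1).reshape(-1,1,2).astype(float)
    n=cv2.undistortPoints(uv,K(c),np.array(c["dist_coeffs"]))[:,0]
    z=c["range_z"].reshape(-1);W=((np.c_[n,np.ones(len(n))]*z[:,None]-V[:3,3])@V[:3,:3]).reshape(h,w,3)
    m=W[(W[...,2]>.107)&(W[...,2]<.122)]
    N=(m[:,:2]-O)@RN; k=(N[:,0]>-.058)&(N[:,0]<.07)&(abs(N[:,1])<.08);N=N[k];zz=m[k,2]
    r=least_squares(lambda q:np.hypot(N[:,0]-q[0],N[:,1]-q[1])-q[2],[-.012,0,.056],loss='soft_l1',f_scale=.002);print(nm,len(N),r.x,np.median(zz))
    A=np.c_[N,np.ones(len(N))];print("tilt",np.linalg.lstsq(A,zz,rcond=None)[0])
    save(nm+'6',cv2.resize(p,(768,576),interpolation=cv2.INTER_CUBIC))
E
```

```text
t: 6.3
tool_pos: [0.5148, 0.0551, 0.1022]
tcp_rot: [[0.994, 0.111, -0.003], [0.111, -0.994, -0.001], [-0.003, 0.0, -1.0]]
ft_force: [1.1, 0.4, -0.3]
grip_width: 0.0069
t: 6.7
tool_pos: [0.5158, 0.0618, 0.1035]
tcp_rot: [[0.994, 0.108, -0.001], [0.108, -0.994, -0.001], [-0.001, 0.0, -1.0]]
ft_force: [-0.2, -0.6, -0.7]
grip_width: 0.0067
t 6.7 pos [0.5158 0.0618 0.1035] psi 6.18 w 0.0067 f [-0.21 -0.65 -0.74] Fnest [-0.62  0.28]
shift [ 0.0004 -0.0011 -0.0015] dist 0.0019 turn -0.0021
wrist 8585 [-0.01222672 -0.00206458  0.05645278] 0.1150078693656124
tilt [-0.00401239 -0.02184521  0.11345832]
top 102 [-0.011956    0.00542503  0.05567125] 0.1159647103588291
tilt [0.00808892 0.01410897 0.11540551]
```

View pics/wrist6.png

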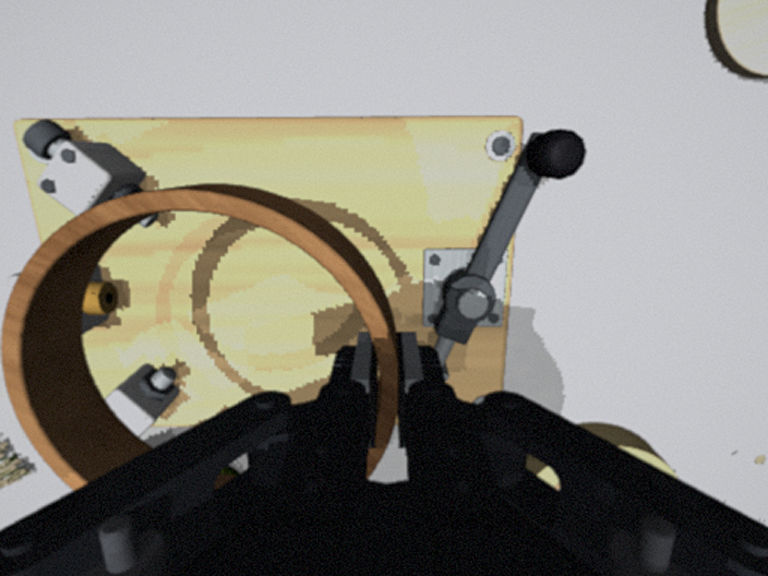

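The hoop hangs level over the nest at (-12, ~0) mm in nest coordinates. The screws are still clear, with the bush seen through the ring at (105,297). I'll lower it.

```bash
python3 -m creep '[[255,[0,-0.001,0.012],0],[255,[0,-0.001,0.027],0],[255,[0,-0.001,0.042],0],[255,[0,-0.001,0.055],0],[255,[0,-0.001,0.063],0],[255,[0,-0.001,0.068],0],[255,[0,-0.001,0.070],0],[255,[0,-0.001,0.070],0],[255,[0,-0.001,0.070],0]]'
python3 -c "
from h import *
g=nest(-.011-.056,0)
go([*g,.0265],6.3)
"
```

```text
t: 7.7
tool_pos: [0.5162, 0.064, 0.0344]
tcp_rot: [[0.994, 0.109, 0.001], [0.109, -0.994, 0.0], [0.001, -0.0, -1.0]]
ft_force: [0.2, 0.3, -0.5]
grip_width: 0.0068
t 7.7 pos [0.5162 0.064  0.0344] psi 6.26 w 0.0068 f [ 0.22  0.27 -0.54] Fnest [ 0.24 -0.25]
shift [-0.0003  0.0001  0.0079] dist 0.0079 turn -0.0006
```

```bash
python3 -m creep '[[255,[0,0,0.002],0],[255,[0,0,0.004],0],[255,[0,0,0.005],0],[255,[0,0,0.006],0],[255,[0,0,0.006],0]]'
python3 -m creep '[[255,[0,0,0.0005],0],[255,[0,0,0.001],0],[255,[0,0,0.001],0]]'
python3 -c "
from h import *
go([*nest(-.067,0),.0265],6.3)
c=camera('wrist');save('wrist7',cv2.resize(c['pixels'],(768,576),interpolation=cv2.INTER_CUBIC))
c=camera('scene');save('scene7',cv2.resize(c['pixels'][110:220,180:310],None,fx=6,fy=5,interpolation=cv2.INTER_CUBIC))
"
```

```text
t: 8.2
tool_pos: [0.5157, 0.0638, 0.0276]
tcp_rot: [[0.994, 0.109, -0.0], [0.109, -0.994, -0.0], [-0.0, 0.0, -1.0]]
ft_force: [0.0, -0.0, -0.7]
grip_width: 0.0069
t: 8.5
tool_pos: [0.5158, 0.0639, 0.0268]
tcp_rot: [[0.994, 0.109, -0.0], [0.109, -0.994, -0.0], [-0.0, 0.0, -1.0]]
ft_force: [0.6, 0.6, -1.0]
grip_width: 0.0069
t 8.5 pos [0.5158 0.0639 0.0268] psi 6.26 w 0.0069 f [ 0.56  0.55 -1.03] Fnest [ 0.49 -0.62]
shift [ 0.0001 -0.      0.0003] dist 0.0003 turn -0.0007
```

View pics/wrist7.png

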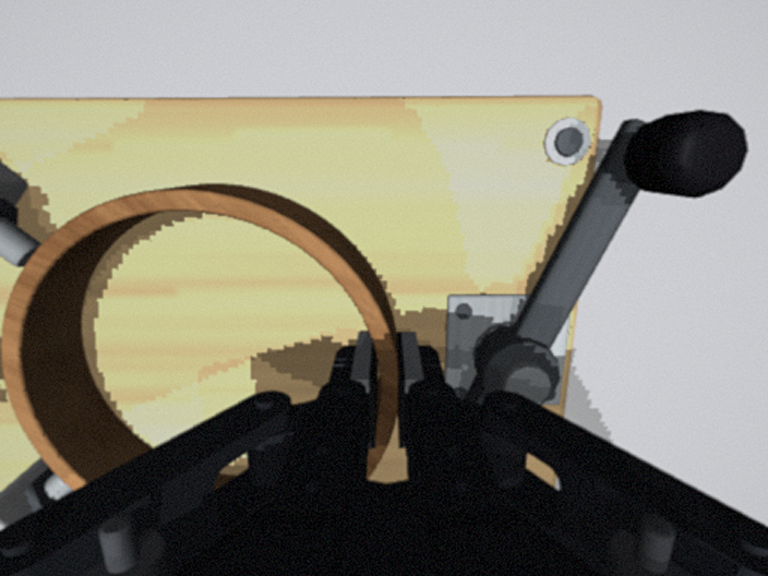

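View pics/scene7.png

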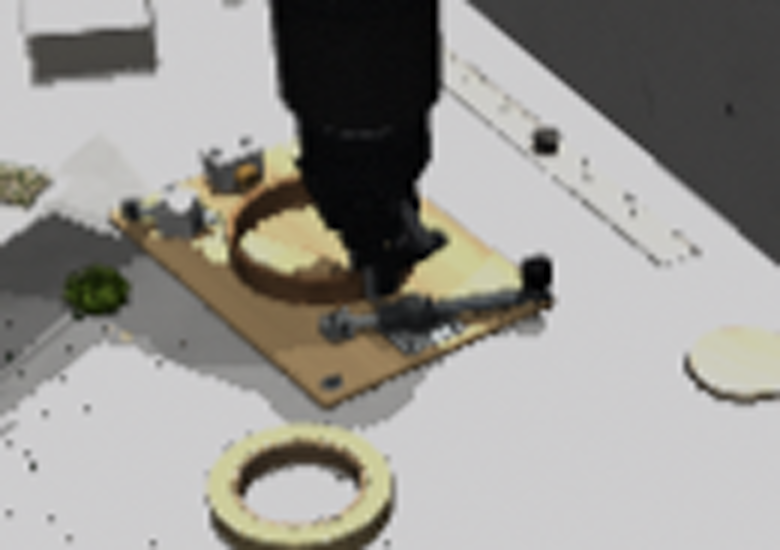

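The hoop rests on the plate behind the screws, and the clamp foot at (455,300) is just behind the outer finger. I'll open slightly and rise.

```bash
python3 -m creep '[[232,[0,0,0],0],[225,[0,0,0],0],[218,[0,0,0],0],[215,[0,0,0],0],[215,[0,0,0],0]]' 20
python3 -c "
from h import *
go([*nest(-.067,0),.0265],6.3)
print(observe()['joints'].round(1))"
```

```text
t: 9.1
tool_pos: [0.5159, 0.0639, 0.0269]
tcp_rot: [[0.994, 0.109, 0.0], [0.109, -0.994, -0.0], [0.0, 0.0, -1.0]]
ft_force: [0.9, 0.8, -0.2]
grip_width: 0.0132
t 9.1 pos [0.5159 0.0639 0.0269] psi 6.26 w 0.0132 f [ 0.9   0.76 -0.2 ] Fnest [ 0.66 -0.98]
shift [0.0001 0.     0.0004] dist 0.0004 turn -0.0008
[ 29.3  -5.3 -25.4   0.  -69.9  67. ]
```

```bash
python3 -m creep '[[215,[0,0,-0.004],0],[215,[0,0,-0.014],0],[215,[0,0,-0.034],0],[215,[0,0,-0.06],0],[215,[0,0,-0.09],0],[255,[0,0,-0.11],0.1],[255,[0,0,-0.11],0.24],[255,[0,0,-0.11],0.38],[255,[0,0,-0.11],0.52],[255,[0,0,-0.11],0.66]]'
python3 -m creep '[[255,[0,0,0],0.14],[255,[0,0,0],0.28],[255,[0,0,0],0.42],[255,[0,0,0],0.56],[255,[0,0,0],0.7],[255,[0,0,0],0.84],[255,[0,0,0],0.91],[255,[0,0,0],0.91],[255,[0,0,0],0.91]]'
python3 -c "
from h import *
go([*nest(.015,0),.11],-83.7)
c=camera('wrist');import pickle;pickle.dump(c,open('wrist8.pkl','wb'));save('wrist8',cv2.resize(c['pixels'],(768,576),interpolation=cv2.INTER_CUBIC))
c=camera('top');pickle.dump(c,open('top8.pkl','wb'));save('top8',cv2.resize(c['pixels'][140:215,145:235],None,fx=8,fy=8,interpolation=cv2.INTER_CUBIC))
"
```

```text
t: 10.1
tool_pos: [0.516, 0.0639, 0.1379]
tcp_rot: [[0.849, -0.528, 0.001], [-0.528, -0.849, 0.0], [0.001, -0.001, -1.0]]
ft_force: [-0.6, -1.1, 0.2]
grip_width: 0.0002
t: 11.0
tool_pos: [0.516, 0.0639, 0.1375]
tcp_rot: [[0.112, -0.994, 0.001], [-0.994, -0.112, 0.0], [-0.0, -0.001, -1.0]]
ft_force: [-0.2, 0.0, 0.1]
grip_width: -0.0001
t 11.0 pos [0.516  0.0639 0.1375] psi -83.58 w -0.0001 f [-0.15  0.    0.06] Fnest [0.02 0.15]
shift [-0.082  -0.0002  0.0275] dist 0.0865 turn 0.0022
```

View pics/wrist8.png

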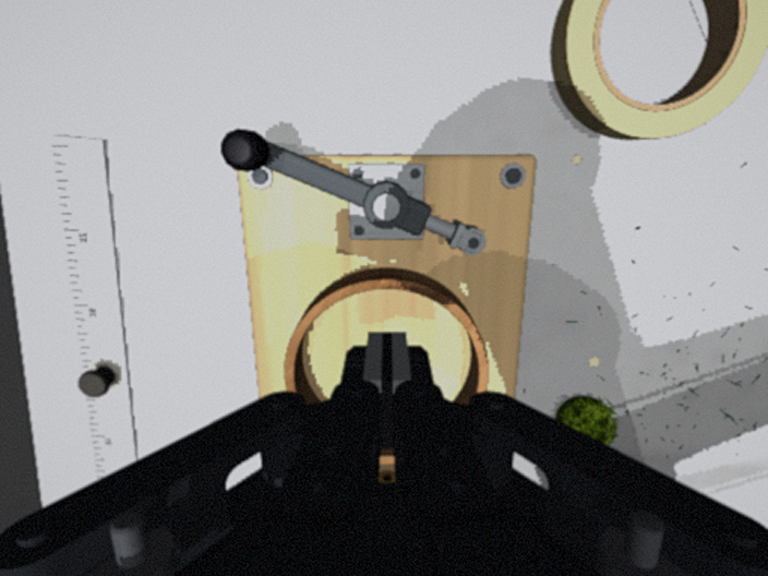

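View pics/top8.png

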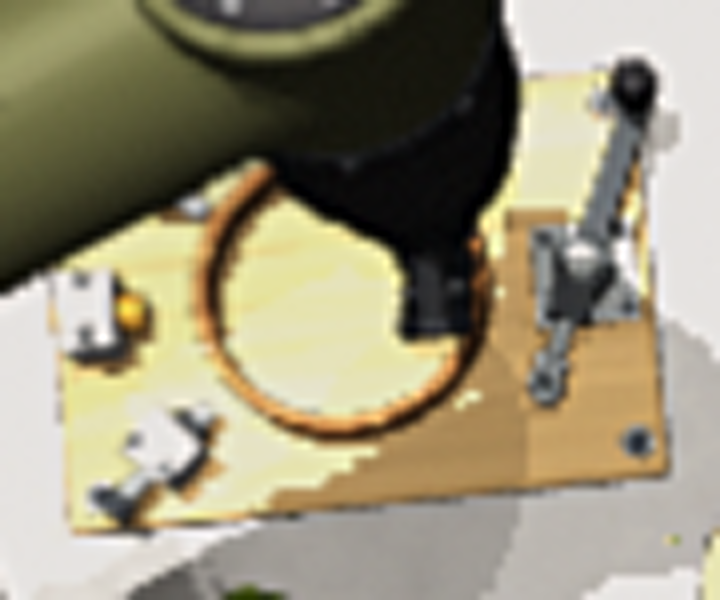

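The ring sits in the nest with a gap to both screws and the clamp still open. Next I'll lower the closed fingers inside the ring.

```bash
python3 -m creep '[[255,[-0.02,0,0],0],[255,[-0.045,0,0],0],[255,[-0.07,0,0.01],0],[255,[-0.082,0,0.03],0],[255,[-0.082,0,0.06],0],[255,[-0.082,0,0.085],0],[255,[-0.082,0,0.1],0],[255,[-0.082,0,0.108],0],[255,[-0.082,0,0.11],0],[255,[-0.082,0,0.11],0]]'
cat >> h.py <<'E'
def avg(n=10):
    P=[];F=[]
    for _ in range(n):
        camera("wrist");o=observe();P.append(o["tool_pos"]);F.append(o["ft_force"])
    P=np.mean(P,0);Fm=np.mean(F,0);s=np.std(F,0)
    print("t",o["t"],"nest xy mm",(1e3*RN.T@(P[:2]-O)).round(2),"z",P[2].round(4),"Fnest",(RN.T@Fm[:2]).round(2),"Fz",Fm[2].round(2),"std",s.round(2))
E
python3 -c "
from h import *
go([*nest(.015,0),.027],-83.7);avg(10)"
```

```text
t: 12.1
tool_pos: [0.5074, 0.1455, 0.0277]
tcp_rot: [[0.11, -0.994, 0.001], [-0.994, -0.11, 0.0], [-0.0, -0.001, -1.0]]
ft_force: [0.1, -0.1, 0.0]
grip_width: -0.0
t 12.1 pos [0.5074 0.1455 0.0277] psi -83.69 w -0.0 f [ 0.09 -0.06  0.03] Fnest [-0.07 -0.08]
shift [0.0001 0.0004 0.0007] dist 0.0008 turn 0.0002
t 12.6 nest xy mm [15.13 -0.3 ] z 0.0276 Fnest [ 0.09 -0.07] Fz 0.23 std [0.58 0.57 0.44]
```

```bash
python3 -m creep '[[255,[-0.003,0,0],0],[255,[-0.006,0,0],0],[255,[-0.009,0,0],0],[255,[-0.011,0,0],0],[255,[-0.013,0,0],0],[255,[-0.014,0,0],0],[255,[-0.015,0,0],0],[255,[-0.015,0,0],0]]'
python3 -c "
from h import *
avg(6)"
python3 -m creep '[[255,[-0.0005,0,0],0],[255,[-0.001,0,0],0],[255,[-0.0015,0,0],0],[255,[-0.002,0,0],0],[255,[-0.002,0,0],0]]'
python3 -c "
from h import *
avg(6)"
```

```text
t: 13.4
tool_pos: [0.5052, 0.1604, 0.0268]
tcp_rot: [[0.11, -0.994, -0.0], [-0.994, -0.11, -0.0], [0.0, 0.0, -1.0]]
ft_force: [0.0, 0.5, -0.0]
grip_width: 0.0
t 13.7 nest xy mm [29.94  0.12] z 0.0268 Fnest [-0.25 -0.09] Fz -0.02 std [0.41 0.27 0.43]
t: 14.2
tool_pos: [0.5049, 0.1623, 0.0268]
tcp_rot: [[0.11, -0.994, -0.0], [-0.994, -0.11, -0.0], [0.0, 0.0, -1.0]]
ft_force: [0.4, 0.7, -0.8]
grip_width: 0.0001
t 14.5 nest xy mm [31.99  0.12] z 0.0268 Fnest [ 0.   -0.12] Fz -0.31 std [0.43 0.59 0.28]
```

```bash
for i in 1 2; do :; done
python3 -m creep '[[255,[-0.0005,0,0],0],[255,[-0.001,0,0],0],[255,[-0.0015,0,0],0],[255,[-0.0015,0,0],0]]' >/dev/null
python3 -c "
from h import *
avg(5)"
python3 -m creep '[[255,[-0.0005,0,0],0],[255,[-0.001,0,0],0],[255,[-0.001,0,0],0]]' | grep force
python3 -c "
from h import *
avg(5)
c=camera('scene');save('scene9',cv2.resize(c['pixels'][110:220,180:310],None,fx=6,fy=5,interpolation=cv2.INTER_CUBIC))
c=camera('top');save('top9',cv2.resize(c['pixels'][140:215,145:235],None,fx=8,fy=8,interpolation=cv2.INTER_CUBIC))
"
```

```text
t 15.15 nest xy mm [33.51  0.14] z 0.0268 Fnest [-0.07 -0.18] Fz -0.02 std [0.3  0.13 0.34]
ft_force: [-0.0, -0.2, 0.5]
t 15.7 nest xy mm [34.54  0.12] z 0.0268 Fnest [-0.39 -0.25] Fz -0.05 std [0.53 0.56 0.5 ]
```

View pics/top9.png

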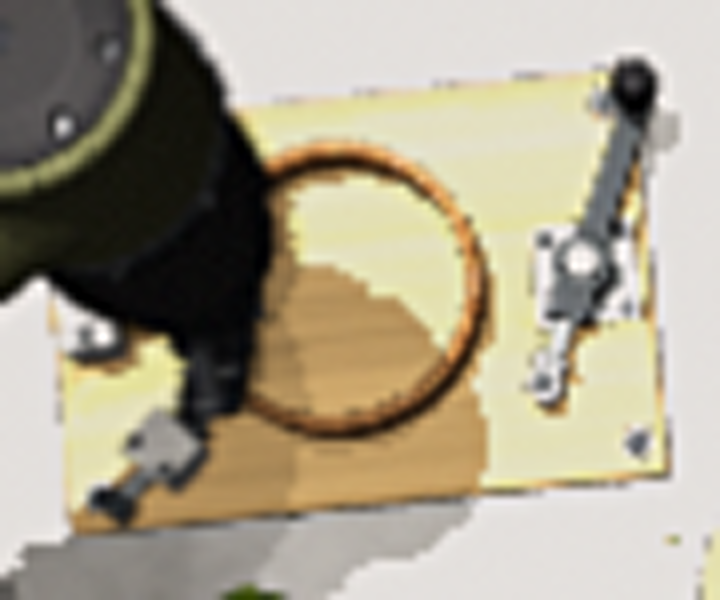

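View pics/scene9.png

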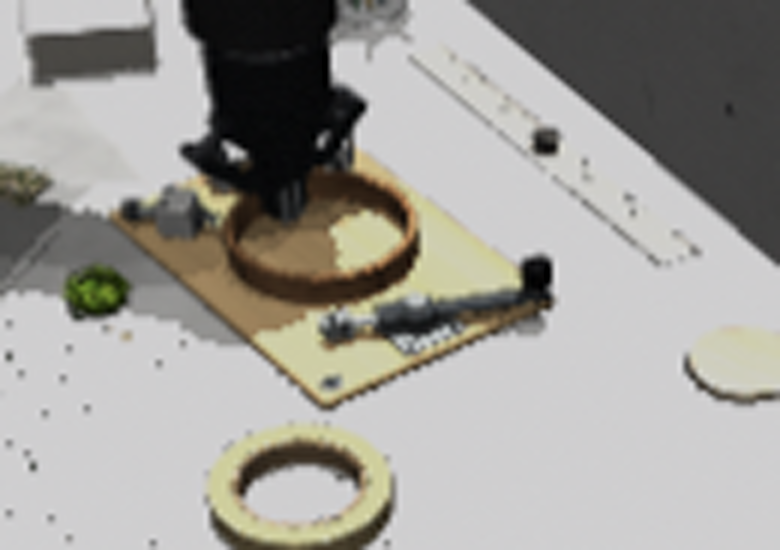

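```bash
cat >> h.py <<'E'
from scipy.optimize import least_squares
def hoop(cam="wrist",xmax=.03):
    c=camera(cam);p=c["pixels"];V=np.array(c["view"]);h,w=p.shape[:2]
    uv=np.stack(np.meshgrid(np.arange(w),np.arange(h)),-1).reshape(-1,1,2).astype(float)
    n=cv2.undistortPoints(uv,K(c),np.array(c["dist_coeffs"]))[:,0]
    z=c["range_z"].reshape(-1);W=((np.c_[n,np.ones(len(n))]*z[:,None]-V[:3,3])@V[:3,:3]).reshape(h,w,3)
    N=(W[...,:2]-O)@RN; hs=cv2.cvtColor(p,cv2.COLOR_BGR2HSV)
    k=(W[...,2]>.034)&(W[...,2]<.046)&(N[...,0]<xmax)&(N[...,0]>-.085)&(abs(N[...,1])<.08)&(hs[...,1]>60)
    N=N[k]
    r=least_squares(lambda q:np.hypot(N[:,0]-q[0],N[:,1]-q[1])-.056,[-.01,0],loss='soft_l1',f_scale=.002)
    print("hoop",cam,len(N),(1e3*r.x).round(2))
E
python3 -m creep '[[255,[-0.0005,0,0],0],[255,[-0.001,0,0],0],[255,[-0.0015,0,0],0],[255,[-0.0015,0,0],0]]' | grep force
python3 -c "
from h import *
hoop();hoop('top');avg(3)"
python3 -m creep '[[255,[-0.0005,0,0],0],[255,[-0.001,0,0],0],[255,[-0.0015,0,0],0],[255,[-0.0015,0,0],0]]' | grep force
python3 -c "
from h import *
hoop();avg(4)"
```

```text
ft_force: [-0.1, -0.4, -2.1]
hoop wrist 12101 [-7.22 -1.  ]
hoop top 149 [-8.21  1.72]
t 16.45 nest xy mm [36.02  0.12] z 0.0268 Fnest [0.08 0.49] Fz 0.13 std [0.65 0.2  0.16]
ft_force: [-0.4, -1.2, -0.5]
hoop wrist 11740 [-5.62 -1.11]
t 17.1 nest xy mm [37.53  0.11] z 0.0268 Fnest [-0.37  0.37] Fz -0.48 std [0.24 0.39 0.32]
```

```bash

python3 -m creep '[[255,[-0.0005,0,0],0],[255,[-0.001,0,0],0],[255,[-0.0015,0,0],0],[255,[-0.0015,0,0],0]]' | grep force
python3 -c "
from h import *
hoop();avg(4)"
python3 -m creep '[[255,[-0.0005,0,0],0],[255,[-0.001,0,0],0],[255,[-0.001,0,0],0]]' | grep force
python3 -c "
from h import *
hoop();avg(4)"
python3 -m creep '[[255,[-0.0005,0,0],0],[255,[-0.001,0,0],0],[255,[-0.001,0,0],0]]' | grep force
python3 -c "
from h import *
hoop();avg(4)"
```

```text
ft_force: [0.5, -1.3, 0.1]
hoop wrist 11662 [-4.16 -1.22]
t 17.75 nest xy mm [39.03  0.12] z 0.0268 Fnest [-0.29  0.18] Fz 0.23 std [0.26 0.29 0.18]
ft_force: [0.1, -0.9, 0.2]
hoop wrist 11548 [-3.24 -0.65]
t 18.3 nest xy mm [39.97  0.13] z 0.0268 Fnest [-0.85 -0.38] Fz 0.15 std [0.35 0.18 0.76]
ft_force: [0.0, -0.4, -0.2]
hoop wrist 11372 [-1.98  0.7 ]
t 18.85 nest xy mm [41.04  0.12] z 0.0268 Fnest [-0.56 -0.12] Fz -0.29 std [0.3  0.28 0.61]
```

The ring has met stop_b and is sliding over towards stop_a, as intended. I'll continue in half-millimetre steps.

```bash

python3 -m creep '[[255,[-0.0003,0,0],0],[255,[-0.0006,0,0],0],[255,[-0.0006,0,0],0]]' | grep force
python3 -c "
from h import *
hoop();avg(5)"
python3 -m creep '[[255,[-0.0003,0,0],0],[255,[-0.0006,0,0],0],[255,[-0.0006,0,0],0]]' | grep force
python3 -c "
from h import *
hoop();avg(5)"
```

```text
ft_force: [0.5, -0.3, -0.4]
hoop wrist 11338 [-1.36  1.35]
t 19.45 nest xy mm [41.59  0.12] z 0.0268 Fnest [-0.61  0.2 ] Fz 0.0 std [0.34 0.64 0.24]
ft_force: [-0.2, -0.7, 0.0]
hoop wrist 11234 [-0.63  2.13]
t 20.05 nest xy mm [42.22  0.12] z 0.0268 Fnest [-0.9  -0.24] Fz -0.2 std [0.62 0.34 0.57]
```

```bash

python3 -m creep '[[255,[-0.0002,0,0],0],[255,[-0.0004,0,0],0],[255,[-0.0004,0,0],0]]' | grep force
python3 -c "
from h import *
hoop();avg(5)"
python3 -m creep '[[255,[-0.0002,0,0],0],[255,[-0.0004,0,0],0],[255,[-0.0004,0,0],0]]' | grep force
python3 -c "
from h import *
hoop();avg(5)"
python3 -m creep '[[255,[-0.0002,0,0],0],[255,[-0.0004,0,0],0],[255,[-0.0004,0,0],0]]' | grep force
python3 -c "
from h import *
hoop();avg(5)"
```

```text
ft_force: [0.1, -1.5, -0.0]
hoop wrist 11203 [-0.18  2.6 ]
t 20.65 nest xy mm [42.59  0.13] z 0.0268 Fnest [-0.89 -0.05] Fz -0.0 std [0.66 0.24 0.56]
ft_force: [0.2, -2.3, 0.1]
hoop wrist 11191 [0.24 3.07]
t 21.25 nest xy mm [42.96  0.13] z 0.0268 Fnest [-1.37 -0.14] Fz -0.39 std [0.46 0.37 0.74]
ft_force: [0.5, -3.1, 0.2]
hoop wrist 11167 [0.29 3.07]
t 21.85 nest xy mm [43.15  0.15] z 0.0268 Fnest [-3.71 -0.24] Fz 0.2 std [0.32 0.6  0.51]
```

Both screws are bearing. The ring stopped at (0.3, 3.1) mm with an axial reaction of 3.7 N and almost none sideways, so about 2.5 N per screw. I'll hold briefly, then back off.

```bash

python3 -m creep '[[255,[0,0,0],0],[255,[0,0,0],0],[255,[0,0,0],0],[255,[0,0,0],0],[255,[0,0,0],0]]' | grep force
python3 -c "
from h import *
avg(5)"
python3 -m creep '[[255,[0.0005,0,0],0],[255,[0.001,0,0],0],[255,[0.003,0,0],0],[255,[0.007,0,0],0],[255,[0.012,0,0],0],[255,[0.016,0,0],0],[255,[0.016,0,-0.005],0],[255,[0.016,0,-0.025],0],[255,[0.016,0,-0.06],0],[255,[0.016,0,-0.1],0]]'
python3 -m creep '[[255,[0,0,0],0],[255,[0,0,0],0]]' >/dev/null
python3 - <<'E'
from h import *
import pickle
hoop(xmax=.07)
c=camera("wrist");pickle.dump(c,open("wrist10.pkl","wb"));save('wrist10',cv2.resize(c['pixels'],(768,576),interpolation=cv2.INTER_CUBIC))
go([*nest(.02,0),.13],-83.7)
E
```

```text
ft_force: [0.8, -5.1, 0.3]
t 22.6 nest xy mm [43.23  0.15] z 0.0268 Fnest [-4.96 -0.66] Fz 0.51 std [0.18 0.51 0.45]
t: 23.6
tool_pos: [0.5048, 0.1572, 0.1273]
tcp_rot: [[0.11, -0.994, -0.002], [-0.994, -0.11, -0.001], [0.001, 0.002, -1.0]]
ft_force: [0.7, 0.7, -0.4]
grip_width: -0.0002
hoop wrist 3751 [0.9  3.05]
t 23.9 pos [0.505  0.1576 0.126 ] psi -83.7 w -0.0002 f [ 1.1   0.87 -0.6 ] Fnest [ 0.74 -1.19]
shift [ 0.0073 -0.0006 -0.004 ] dist 0.0084 turn -0.0001
```

View pics/wrist10.png

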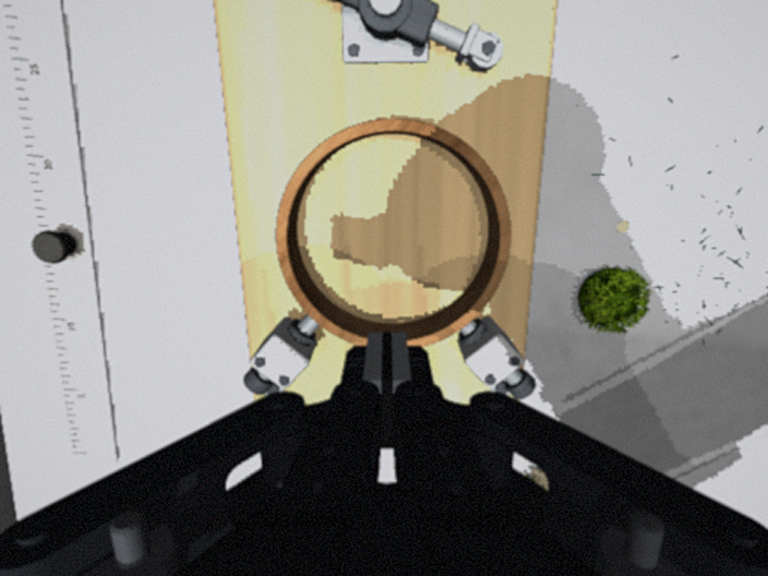

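The ring rests against both screw tips at (312,325) and (470,325), and the clamp is still open. Next I'll locate the knob.

```bash
python3 - <<'E'
from h import *
import pickle
c=pickle.load(open("wrist8.pkl","rb"))
k=ray_z(c,np.array([[246,149]])/1.5-.17,.060)[0];p=ray_z(c,np.array([[386,205]])/1.5-.17,.036)[0]
for n,q in(("knob w8",k),("piv w8",p)):print(n,q.round(4),(RN.T@(q[:2]-O)).round(4))
c=pickle.load(open("top8.pkl","rb"))
k=ray_z(c,[(145+633/8-.5,140+82/8-.5)],.060)[0];print("top",k,(RN.T@(k[:2]-O)).round(4))
go([k[0],k[1],.13],-15)
E
```

```text
knob w8 [ 0.5893 -0.0006  0.06  ] [-0.1391 -0.0658]
piv w8 [0.5217 0.0203 0.036 ] [-0.1109 -0.0009]
top [ 5.89609851e-01 -5.16760901e-04  6.00000000e-02] [-0.1391 -0.0661]
t 23.9 pos [0.505  0.1576 0.126 ] psi -83.7 w -0.0002 f [ 1.1   0.87 -0.6 ] Fnest [ 0.74 -1.19]
shift [ 0.1665 -0.0667 -0.0041] dist 0.1794 turn -1.1991
```

```bash
python3 -m creep '[[220,[0.014,-0.006,0],-0.117],[190,[0.03,-0.013,0],-0.235],[165,[0.048,-0.02,0],-0.35],[165,[0.065,-0.027,0],-0.47],[165,[0.083,-0.034,0],-0.585],[165,[0.1,-0.04,0],-0.7],[165,[0.117,-0.047,0],-0.82],[165,[0.134,-0.054,0],-0.936],[165,[0.151,-0.061,0],-1.053],[165,[0.166,-0.068,0],-1.17]]'
python3 -m creep '[[165,[0,0,0],0],[165,[0,0,0],0],[165,[0,0,0],0]]' >/dev/null
python3 - <<'E'
from h import *
import pickle
go([.591,-.0008,.09],-16.5)
c=camera("wrist");pickle.dump(c,open("wrist11.pkl","wb"));save('wrist11',cv2.resize(c['pixels'],(768,576),interpolation=cv2.INTER_CUBIC))
E
```

```text
t: 24.9
tool_pos: [0.5909, -0.0008, 0.1252]
tcp_rot: [[0.959, -0.282, -0.003], [-0.282, -0.959, -0.001], [-0.002, 0.001, -1.0]]
ft_force: [-0.6, 0.1, -0.6]
grip_width: 0.03
t 25.2 pos [0.5908 0.0006 0.1262] psi -16.73 w 0.03 f [0.47 1.51 0.31] Fnest [ 1.45 -0.63]
shift [0.0006 0.0013 0.0362] dist 0.0362 turn -0.0041
```

View pics/wrist11.png

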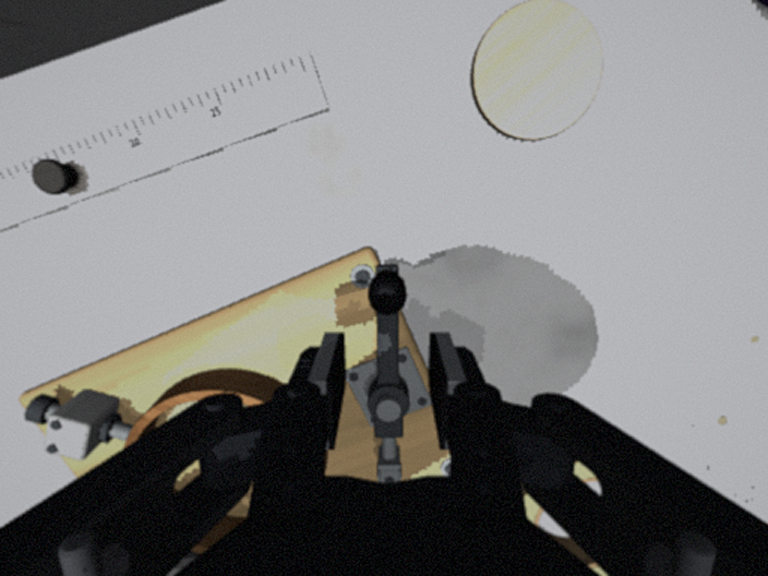

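The knob at (387,293) is centred between the pads, and the lever is aligned with the tool's x axis. One quick check, then I'll descend.

```bash
python3 - <<'E'
from h import *
import pickle
c=pickle.load(open("wrist11.pkl","rb"))
k=ray_z(c,np.array([[387.5,290]])/1.5-.17,.060)[0];p=ray_z(c,np.array([[388,407]])/1.5-.17,.036)[0]
print(k,p,np.linalg.norm((k-p)[:2]))
go([k[0],k[1],.046],-16.5)
E
```

```text
[ 0.59849665 -0.00157258  0.06      ] [0.52242697 0.02088546 0.036     ] 0.07931556995552401
t 25.25 pos [0.5909 0.0007 0.1264] psi -16.7 w 0.0301 f [-0.45  0.35 -0.47] Fnest [0.4 0.4]
shift [0.008  0.     0.0804] dist 0.0808 turn -0.0034
```

```bash
python3 -m creep '[[165,[0.003,0.001,0.02],0],[165,[0.003,0.001,0.045],0],[165,[0.003,0.001,0.062],0],[165,[0.003,0.001,0.074],0],[165,[0.003,0.001,0.08],0],[165,[0.003,0.001,0.08],0],[165,[0.003,0.001,0.08],0]]'
python3 - <<'E'
from h import *
c=camera("wrist");save('wrist12',cv2.resize(c['pixels'],(768,576),interpolation=cv2.INTER_CUBIC))
avg(4)
# arc waypoints relative to now
o,R,psi=st();P=o["tool_pos"];pv=np.array([.522,.020]);r=np.hypot(*(P[:2]-pv));a0=np.arctan2(*(P[:2]-pv)[::-1]);print("r",r,"dir",np.degrees(a0),"psi",psi)
for d in np.arange(.13,1.4,.13):
    q=pv+r*np.array([np.cos(a0-d),np.sin(a0-d)]);v=R.T@np.r_[q-P[:2],0];print(round(d,2),v.round(4))
E
```

```text
t: 25.95
tool_pos: [0.5944, -0.0015, 0.0479]
tcp_rot: [[0.958, -0.287, 0.001], [-0.287, -0.958, -0.0], [0.001, -0.0, -1.0]]
ft_force: [0.1, 0.3, -0.4]
grip_width: 0.0301
t 26.2 nest xy mm [-140.64  -70.76] z 0.0478 Fnest [-0.02 -0.8 ] Fz 0.05 std [0.52 0.54 0.33]
r 0.07536620200627753 dir -16.633887894426405 psi -16.664007579147732
0.13 [-0.0006  0.0098 -0.    ]
0.26 [-0.0025  0.0194 -0.    ]
0.39 [-0.0056  0.0287 -0.    ]
0.52 [-0.0099  0.0375 -0.    ]
0.65 [-0.0153  0.0456 -0.    ]
0.78 [-0.0218  0.053  -0.    ]
0.91 [-0.0291  0.0595 -0.0001]
1.04 [-0.0372  0.065  -0.0001]
1.17 [-0.0459  0.0694 -0.0001]
1.3 [-0.0552  0.0726 -0.0001]
```

View pics/wrist12.png

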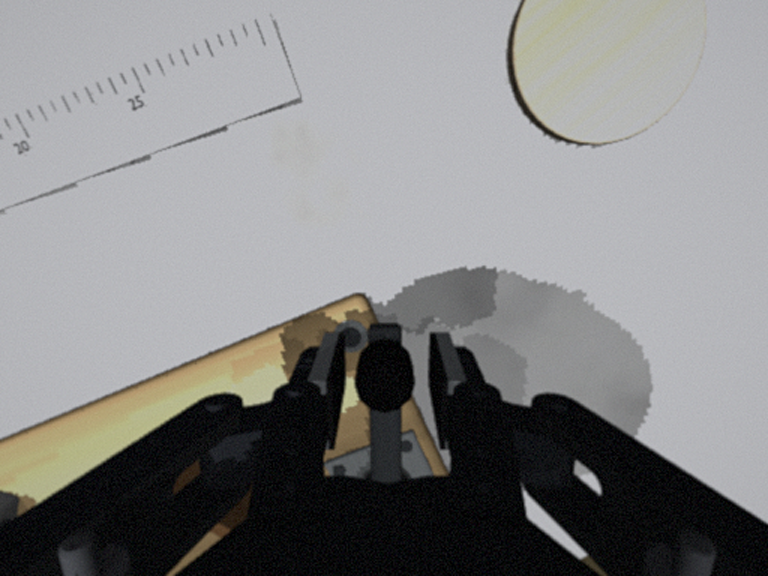

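The knob at (385,378) is caged between the pads, so I'll swing it clockwise along its arc.

```bash
python3 -m creep '[[165,[-0.0002,0.005,0],0.065],[165,[-0.0006,0.0098,0],0.13],[165,[-0.0014,0.0146,0],0.195],[165,[-0.0025,0.0194,0],0.26],[165,[-0.0039,0.0241,0],0.325],[165,[-0.0056,0.0287,0],0.39],[165,[-0.0076,0.0332,0],0.455],[165,[-0.0099,0.0375,0],0.52],[165,[-0.0125,0.0417,0],0.585],[165,[-0.0153,0.0456,0],0.65]]'
python3 - <<'E'
from h import *
avg(3)
c=camera("wrist");save('wrist13',cv2.resize(c['pixels'],(768,576),interpolation=cv2.INTER_CUBIC))
o,R,psi=st();P=o["tool_pos"];pv=np.array([.522,.020]);a0=np.arctan2(*(P[:2]-pv)[::-1]);r=np.hypot(*(P[:2]-pv));print("r",r,"dir",np.degrees(a0),"psi",psi)
for d in np.arange(.1,.9,.1):
    q=pv+.0752*np.array([np.cos(a0-d),np.sin(a0-d)]);v=R.T@np.r_[q-P[:2],0];print(round(d,2),v.round(4))
E
```

```text
t: 27.2
tool_pos: [0.5662, -0.041, 0.0472]
tcp_rot: [[0.587, -0.81, 0.001], [-0.81, -0.587, 0.0], [0.0, -0.001, -1.0]]
ft_force: [0.5, -0.1, 0.3]
grip_width: 0.0299
t 27.35 nest xy mm [-176.94  -38.24] z 0.0472 Fnest [ 0.36 -0.09] Fz -0.24 std [0.57 0.45 0.27]
r 0.0753280543176581 dir -53.95629060031212 psi -53.809442500893404
0.1 [-0.0005  0.0075 -0.    ]
0.2 [-0.0017  0.0149 -0.    ]
0.3 [-0.0035  0.0222 -0.    ]
0.4 [-0.0061  0.0293 -0.    ]
0.5 [-0.0094  0.036  -0.    ]
0.6 [-0.0134  0.0424 -0.    ]
0.7 [-0.0179  0.0484 -0.    ]
0.8 [-0.0231  0.0539 -0.    ]
```

View pics/wrist13.png

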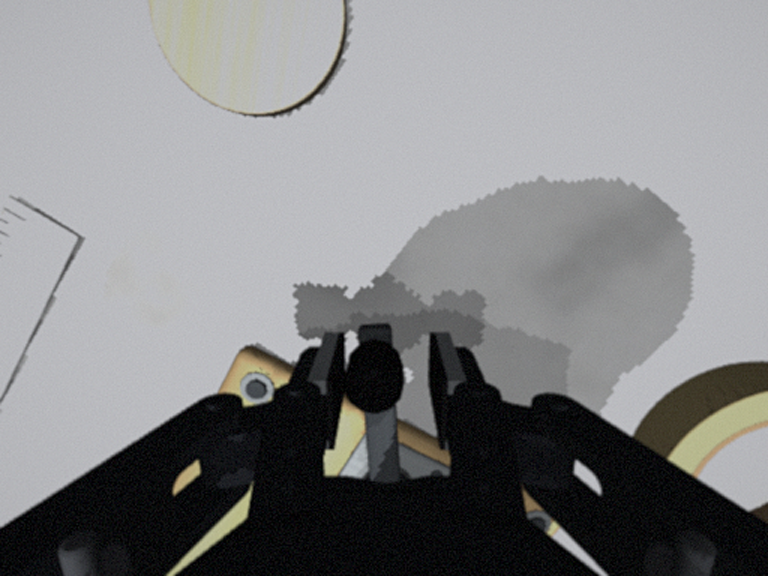

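```bash
python3 -m creep '[[165,[-0.0002,0.0038,0],0.05],[165,[-0.0005,0.0075,0],0.1],[165,[-0.001,0.0112,0],0.15],[165,[-0.0017,0.0149,0],0.2],[165,[-0.0025,0.0186,0],0.25],[165,[-0.0035,0.0222,0],0.3],[165,[-0.0047,0.0258,0],0.35],[165,[-0.0061,0.0293,0],0.4],[165,[-0.0077,0.0327,0],0.45],[165,[-0.0094,0.036,0],0.5]]'
python3 - <<'E'
from h import *
avg(3)
c=camera("wrist");save('wrist14',cv2.resize(c['pixels'],(768,576),interpolation=cv2.INTER_CUBIC))
c=camera('top');save('top14',cv2.resize(c['pixels'][140:215,145:235],None,fx=8,fy=8,interpolation=cv2.INTER_CUBIC))
o,R,psi=st();P=o["tool_pos"];pv=np.array([.522,.020]);a0=np.arctan2(*(P[:2]-pv)[::-1]);r=np.hypot(*(P[:2]-pv));print("r",r,"dir",np.degrees(a0),"psi",psi)
for d in np.arange(.04,.3,.04):
    q=pv+.0752*np.array([np.cos(a0-d),np.sin(a0-d)]);v=R.T@np.r_[q-P[:2],0];print(round(d,2),v.round(4))
E
```

```text
t: 28.4
tool_pos: [0.5319, -0.0545, 0.0471]
tcp_rot: [[0.129, -0.992, 0.001], [-0.992, -0.129, -0.0], [0.0, -0.001, -1.0]]
ft_force: [1.0, -0.0, 0.7]
grip_width: 0.0302
t 28.55 nest xy mm [-186.39   -2.5 ] z 0.047 Fnest [0.38 0.18] Fz 0.04 std [0.4  0.76 0.28]
r 0.07506079738658794 dir -82.57448008903148 psi -82.44179823151974
0.04 [ 0.0001  0.003  -0.    ]
0.08 [-0.0001  0.006  -0.    ]
0.12 [-0.0004  0.009  -0.    ]
0.16 [-0.0008  0.012  -0.    ]
0.2 [-0.0014  0.0149 -0.    ]
0.24 [-0.0021  0.0179 -0.    ]
0.28 [-0.0028  0.0208 -0.    ]
```

View pics/top14.png

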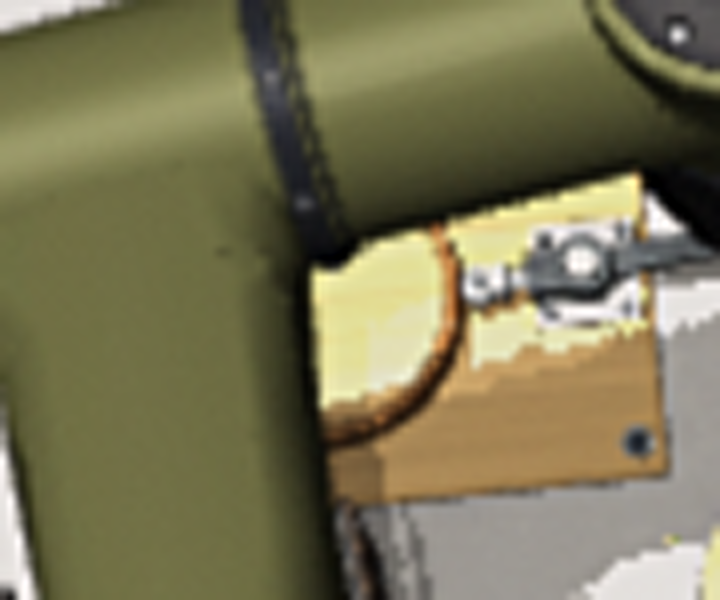

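View pics/wrist14.png

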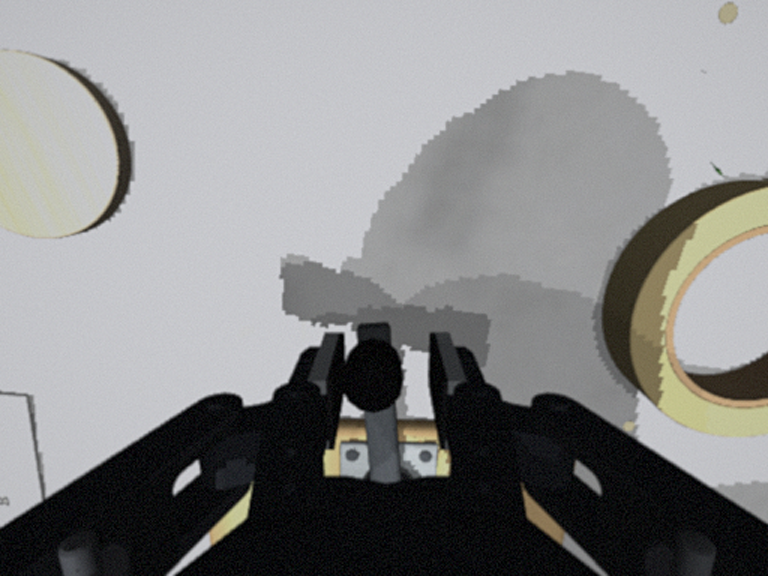

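The roller now touches the ring at (470,285) in the top view, and the lever is at about 1.27 rad. I'll continue over dead centre.

```bash
python3 -m creep '[[165,[0,0.0015,0],0.02],[165,[0,0.003,0],0.04],[165,[0,0.0045,0],0.06],[165,[0,0.006,0],0.08],[165,[-0.0002,0.0075,0],0.1],[165,[-0.0004,0.009,0],0.12],[165,[-0.0006,0.0105,0],0.14],[165,[-0.0008,0.012,0],0.16],[165,[-0.0008,0.012,0],0.16]]'
python3 - <<'E'
from h import *
avg(5)
c=camera("wrist");save('wrist15',cv2.resize(c['pixels'],(768,576),interpolation=cv2.INTER_CUBIC))
c=camera('top');save('top15',cv2.resize(c['pixels'][140:215,145:235],None,fx=8,fy=8,interpolation=cv2.INTER_CUBIC))
E
```

```text
t: 29.55
tool_pos: [0.5193, -0.0553, 0.0468]
tcp_rot: [[-0.031, -1.0, -0.0], [-1.0, 0.031, -0.0], [0.0, 0.0, -1.0]]
ft_force: [-0.2, 0.1, 0.5]
grip_width: 0.0302
t 29.8 nest xy mm [-185.88    9.55] z 0.0468 Fnest [-0.14 -0.2 ] Fz -0.34 std [0.15 0.21 0.24]
```

View pics/top15.png

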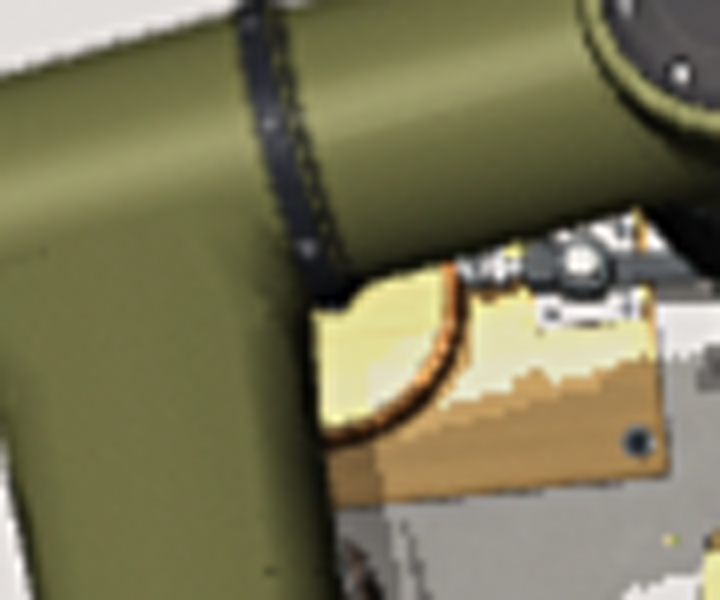

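View pics/wrist15.png

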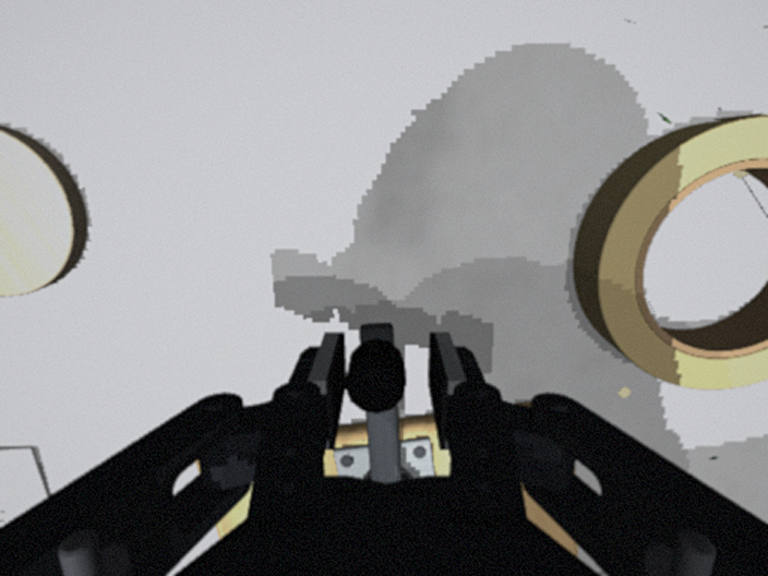

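The knob has moved slightly off the pushing pad, so it may have snapped over. I'll push a bit further and feel for the end stop.

```bash
python3 -m creep '[[165,[0,0.001,0],0.013],[165,[0,0.002,0],0.027],[165,[0,0.002,0],0.027]]' | grep force
python3 -c "
from h import *
avg(5)"
python3 -m creep '[[165,[0,0.0005,0],0.006],[165,[0,0.001,0],0.013],[165,[0,0.001,0],0.013]]' | grep force
python3 -c "
from h import *
avg(5)
c=camera('wrist');save('wrist16',cv2.resize(c['pixels'],(768,576),interpolation=cv2.INTER_CUBIC))"
```

```text
ft_force: [3.4, 0.2, -2.9]
t 30.45 nest xy mm [-185.53   11.12] z 0.0469 Fnest [-0.47 -3.96] Fz -2.26 std [0.6  0.24 0.52]
ft_force: [9.8, 0.7, -5.4]
t 31.0 nest xy mm [-185.29   11.31] z 0.047 Fnest [-0.9  -8.82] Fz -5.27 std [0.19 0.46 0.42]
```

View pics/wrist16.png

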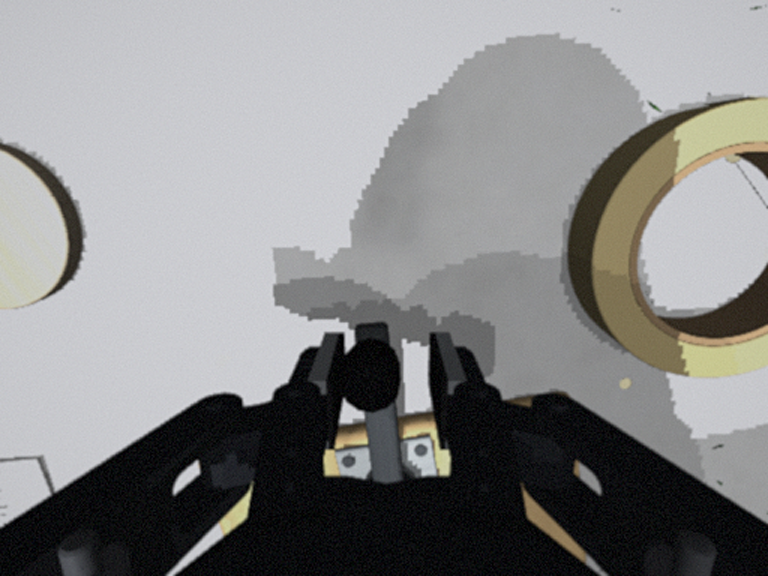

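It hit a hard stop at 9 N, with the knob at nest y≈6.5 mm against the expected 6.7, so the lever is fully over. I'll re-centre, lift clear and check.

```bash
python3 -m creep '[[165,[0,-0.002,0],0],[165,[0,-0.005,0],0],[150,[0,-0.006,0],0],[150,[0,-0.006,0],0],[150,[0,-0.006,-0.005],0],[150,[0,-0.006,-0.02],0],[150,[0,-0.006,-0.05],0],[150,[0,-0.006,-0.09],0],[150,[0,-0.006,-0.13],0],[150,[0.01,-0.006,-0.16],0]]'
python3 -m creep '[[150,[0.03,0,0],0],[150,[0.06,0,0],0],[150,[0.09,0,0],0],[150,[0.11,0,0],0],[150,[0.11,0,0],0],[150,[0.11,0,0],0]]'
python3 - <<'E'
from h import *
import pickle
c=camera("wrist");save('wrist17',cv2.resize(c['pixels'],(768,576),interpolation=cv2.INTER_CUBIC))
c=camera('top');pickle.dump(c,open("top17.pkl","wb"));save('top17',cv2.resize(c['pixels'][140:215,145:235],None,fx=8,fy=8,interpolation=cv2.INTER_CUBIC));save('top17f',c['pixels'])
hoop('top',.07)
E
```

```text
t: 32.05
tool_pos: [0.5222, -0.0654, 0.2115]
tcp_rot: [[-0.069, -0.998, 0.004], [-0.998, 0.069, -0.0], [-0.0, -0.004, -1.0]]
ft_force: [1.5, 0.5, -0.7]
grip_width: 0.0353
t: 32.65
tool_pos: [0.514, -0.1755, 0.2079]
tcp_rot: [[-0.071, -0.997, 0.001], [-0.997, 0.071, -0.0], [0.0, -0.001, -1.0]]
ft_force: [-0.1, 0.6, 0.1]
grip_width: 0.0349
hoop top 60 [3.34 6.12]
```

View pics/top17.png

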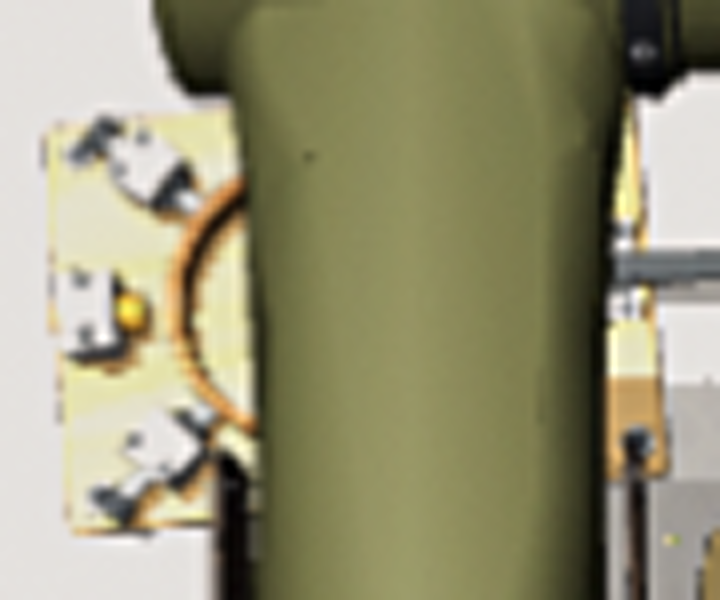

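View pics/top17f.png

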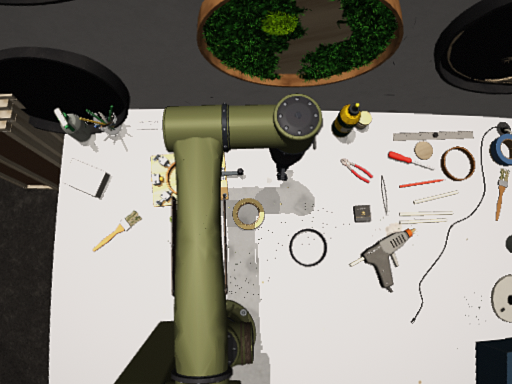

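The lever points straight out to the right with its handle over, and the ring meets both screws. The arm hides the roller, so I'll move it aside for a clear view.

```bash
python3 -m creep '[[150,[0.03,0,0],0],[150,[0.065,0,0],0],[150,[0.1,0,0],0],[150,[0.14,0,0],0],[150,[0.17,0,0],0],[150,[0.2,0,0],0],[150,[0.2,0,0],0]]' | head -2
python3 - <<'E'
from h import *
import pickle
c=camera('top');pickle.dump(c,open("top18.pkl","wb"));save('top18',cv2.resize(c['pixels'][140:215,145:245],None,fx=8,fy=8,interpolation=cv2.INTER_CUBIC))
c=camera('scene');save('scene18',cv2.resize(c['pixels'][110:220,180:310],None,fx=6,fy=5,interpolation=cv2.INTER_CUBIC))
hoop('top',.07);hoop('scene',.07)
E
```

```text
t: 33.5
tool_pos: [0.4996, -0.3768, 0.2062]
hoop top 207 [1.04 5.76]
hoop scene 181 [-0.9   5.42]
```

View pics/top18.png

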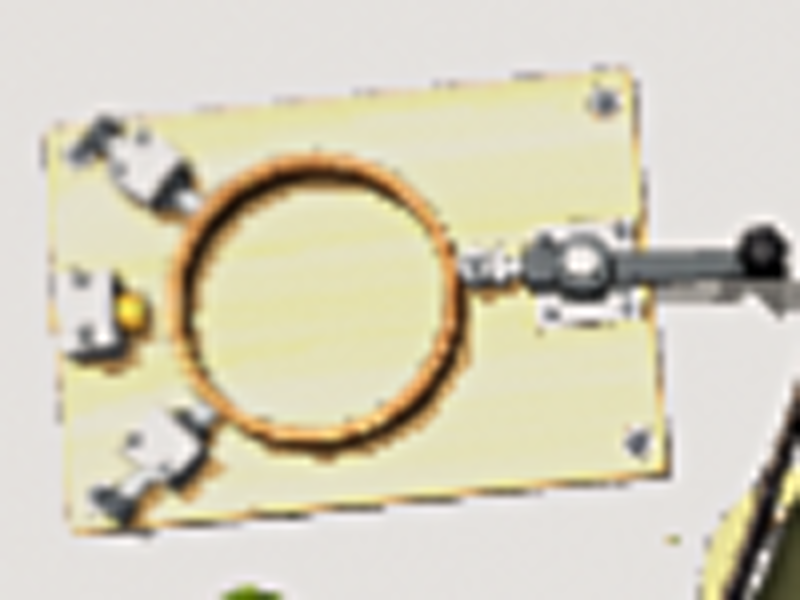

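View pics/scene18.png

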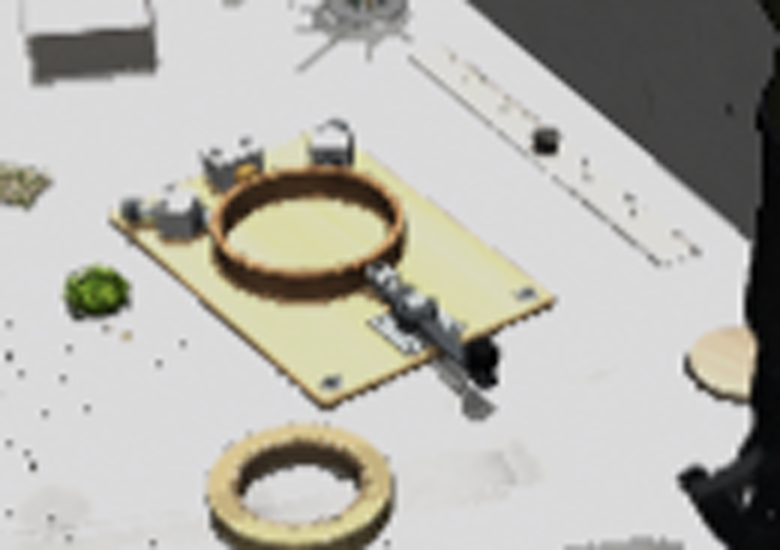

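```bash
python3 - <<'E'
from h import *
import pickle
c=pickle.load(open("top18.pkl","rb"))
k=ray_z(c,[(145+763/8-.5,140+246/8-.5)],.060)[0];p=ray_z(c,[(145+583/8-.5,140+259/8-.5)],.036)[0]
d=RN.T@(p-k)[:2];print("lever",1.36-np.arctan2(d[1],d[0]))
print(observe()["t"]);print(job_done())
E
```

```text
lever 1.4550079794000301
33.7
the job is handed in; nothing more can be done
None
```

The oak hoop is lying flat in the drilling nest against both stop screws, and the clamp is locked over centre. I handed the job in at 33.7 s; it gave no verdict.

- **Seating:** I nudged the hoop home from inside with the closed fingers while the clamp was open. It met stop_b first, then slid over to stop_a.
- **Leaning:** I leaned on it for about a second. The push built from about 3.7 N to 5.0 N, which I estimate at no more than 4 N on either screw, under the 5 N marking limit.
- **Clamping:** I swung the lever until it hit its end stop at about 9 N, then let go.

**Last checks:**
- The final pictures show the hoop touching both screw tips, with the roller on its rear wall.
- The lever measures 1.455 rad, against 1.45 for fully over.
- The gripper is well clear of everything, and I did not touch the other things on the bench.

The cameras differed by 2–3 mm on the hoop's sideways position. That offset was there before clamping, and allowing for it the hoop shows no sideways shift. Along the nest axis they agree only to about 2 mm, so the pictures cannot rule out a small shift there.

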